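Load the riveting press's feed tube and hang its keeper back

TASK

Lift the keeper (the folded-metal saddle with the wooden grip) off the mouth of the press's feed tube and hang it over the free end of the stake bar while you load. Feed every square steel blank on the bench into the tube end to end, each pushing the last deeper, until none stands out of the mouth; then hang the keeper back astride the tube with its flap close in front of the mouth. Leave the other things on the bench where they are.

Things in the scene. Friction and masses are not known exactly. Their poses are not given: they have to be found in the camera images.
- tube_mouth (a point): Centre of the open mouth of the press's feed tube, 52.5 mm above the bench. x points level into the tube along its axis, z up. Inside 22 mm wide, 20 mm high, 250 mm deep; inner floor 42.5 mm, top face 65 mm above the bench. Blanks slide in with light friction.
- tube: The fixed, level, square steel feed tube, outside 28 mm wide and about 25 mm high (side walls 3 mm, top 2.5 mm), closed at the far end by a green press body, an 8 mm sight slot along its top. Its first 90 mm overhang the bench (a 7.5 mm foot plate begins 70 mm in). Origin on the bench under the mouth, x along the tube, inwards.
- keeper_grip (a point): Centre of the keeper's upright wooden grip: 40 mm long (x), 15 mm thick (y), standing 40 mm above the metal web; this point is 25 mm above the web's top, 27.5 mm above its underside. z up. Grasp it here across y. At the start the keeper hangs over the tube's mouth end, its x along the tube's x, its flap in front of the mouth.
- keeper: Loose inverted-U saddle of folded sheet metal, 140 g. Web 46 mm long (x), 42 mm wide (y), 2.5 mm thick. Origin: centre of the web's underside. Two side legs hang 30 mm below it, 37 mm apart inside; an end flap at the -x end hangs 26 mm below it, its inner face at x = -20.5 mm; the +x end is open.
- stake_end (a point): Top centre of the free end of the stake bar, 65 mm above the bench. x points from the free end along the bar, z up. The keeper hangs over this end with its x along this x and its flap just beyond the end.
- stake: The stake: a fixed level flat steel bar, 26 mm wide, 18 mm high, 170 mm long, on one post that begins 95 mm in from the free end; wooden base 12 mm high from 60 mm in. Origin on the bench under the free end, x along the bar.
- blank1_centre (a point): Centre of a loose square steel blank, 60 mm long (its x) and 15 x 15 mm, about 106 g, both ends alike; lies flat on the bench (centre 7.5 mm up) at the start. Three or four blanks are present; an absent one reads None throughout.
- blank2_centre (a point): Centre of a loose square steel blank, 60 mm long (its x) and 15 x 15 mm, about 106 g, both ends alike; lies flat on the bench (centre 7.5 mm up) at the start. Three or four blanks are present; an absent one reads None throughout.
- blank3_centre (a point): Centre of a loose square steel blank, 60 mm long (its x) and 15 x 15 mm, about 106 g, both ends alike; lies flat on the bench (centre 7.5 mm up) at the start. Three or four blanks are present; an absent one reads None throughout.
- blank4_centre (a point): Centre of a loose square steel blank, 60 mm long (its x) and 15 x 15 mm, about 106 g, both ends alike; lies flat on the bench (centre 7.5 mm up) at the start. Three or four blanks are present; an absent one reads None throughout.
- lidtin: Bystander: round brass lid tin, 46 mm across, 24 mm high; leave it in place. Origin at the centre of its underside.
- mallet: Bystander: mallet; leave it in place. Origin at the centre of its underside.
- snips: Bystander: tin snips; leave it in place. Origin at the centre of its underside.
- offcut_disc: Bystander: sheet offcut disc, 70 mm across, 6 mm thick; leave it in place. Origin at the centre of its underside.
- dolly: Bystander: steel dolly block, 70 x 45 x 30 mm; leave it in place. Origin at the centre of its underside.
Things that resemble listed ones, but are neither listed nor needed, are in the scene too. Leave any blue look-alike of the part that bears blank1_centre alone. Leave any blue look-alike of the part that bears blank3_centre alone.

How it is judged:
By the outcome, as a careful person would: the job done as asked, in the order asked, and still so for the second after the job is handed in, with the robot touching nothing.
Of blank1, blank2, blank3, blank4 only 3 to 4 are there at a start; the rules pass over those that are not, and their reading is None.
At some moment in a run one of blank1, blank2, blank3, blank4 may be knocked a few centimetres aside while the robot is not near it.
It also fails if it takes over 210 s, if anything falls off the work surface, if the arm or the gripper's body presses on something with over 40 N, if the wrist force passes 120 N, or if a joint passes its speed limit or range.

ROBOT

A 6-joint arm with a two-finger parallel gripper is mounted at the origin on the work surface. World frame = base frame: x ahead of the robot, y to its left, z up, the work surface at z = 0. Lengths are in m, angles in rad, forces in N, time in s.
With the tool pointing down it reaches from about 0.4 to 0.825 m from the base axis. Payload 7 kg.
Tool frame: the origin (TCP) lies on the centre line of the jaws, within the pads' length; the fingertips stand 25 mm ahead of it and the grasp point (between the pads) lies 6 mm ahead of it (bot.finger_overhang is the distance from the TCP to the fingertips, in m); z points along the fingers, x is the direction in which the jaws open and shut, and the axes are right-handed (so a half turn about z gives the same grasp; the last joint's range is limited). The gripper opens to 88 mm and grips with 3 to 60 N. Pads are 19 mm wide; open, the fingers measure 130 mm over their backs; the gripper's body (78 mm by 193 mm) begins 47 mm behind the grasp point.
Start: joints at [1.604, 0.359, 0.012, 0, -1.224, -0.288], TCP at [0.17, 0.653, 0.252] pointing down, gripper open.
Joint ranges: [-3.07, 3.07], [-1.43, 2.12], [-1.02, 1.25], [-3.03, 1.67], [-3.05, -0], [-3.03, 3.03]. Speed limits (rad/s): [2.39, 2.39, 3.01, 3.14, 3.14, 3.14].

INTERFACE

Orientations are given as a unit quaternion [w, x, y, z].
In Python, from rig import bot, camera, camera_info gives the robot as it stands.
- The arm moves only by the tool apply_moves, never from a script. Its argument "motion" is a list of rows, each an object of numbers: "tx", "ty", "tz": the shift along the tool's x, y, z in m; "twist": the turn about the tool's z in rad. A call has 1 to 12 rows; each row is the pose to reach, as a shift and turn from the pose measured when the call began, along the tool's axes at that moment; what a row does not reach only later rows make up. A row lasts 1/8 s, in which the tool goes at most 62.5 mm and 10.7 degrees, less where a joint would pass 70% of its speed; a pose out of reach is approached as far as the arm can. A call with a gripper value outside its range is refused whole. "fingers" is the opening in per cent of the stroke, from 0 (shut) to 100 (fully open), set as the call begins (left out, the last holds). The fingers move at their own pace and stop on an object; the grip force is fixed at half the most. Time passes only in rows, so rows that repeat a pose let the fingers close. It gives the time, the measured TCP pose, the force and the opening at its end, in the units of the state.
- bot.get_obs(): the state, without advancing time (a new reading comes with each control period).
- camera(name): name is "side" or "top"; returns (picture, depth): 384x512x3 uint8, red, green, blue; 384x512 float32, m along the optical axis (not along the pixel's ray), 0 where there is no reading.
- camera_info(name): a dict with "intrinsics" (3x3 intrinsics, pixels), "k1" (the pictures are not rectified: a ray, as slopes to the right and down, at radius r is drawn at 1 + k1 r^2 times it, then the intrinsics apply), "pose" (4x4, takes a point from camera to world coordinates). Camera axes: x right, y down, z forward; pixel columns grow to the right and rows downward; lengths in m; the calibration is good to about 2 mm. A picture is of the moment at which its call begins. camera_info takes no time and is no camera call.
- bot.hand_in(): hands the job in, once; it reports no verdict.
The state is a dict: "clock": time; "joints": joint angles; "joint_velocities": joint speeds; "effort": joint torques, N m; "tool_pos": TCP position; "orientation": TCP orientation; "wrist_force": force on the tool from outside, world axes, zero at the start; "wrist_torque": the same for the moment, N m; "gripper_width": opening from 0.0 (shut) to 1.0 (fully open).
Only numpy, scipy, OpenCV 4.12 (cv2) and the standard library are available. Lean on these libraries where they do the work, as an engineer would, in place of code of your own. Each camera call takes 0.05 s, during which the arm holds its last target.

## Working session

There is one attempt and no reset: what is moved stays moved. The work goes in short steps, Python scripts to look and compute and a tool call to move; the robot and the scene stay as the last step left them, time stands still between calls to the robot, and variables do not carry over. Pictures are saved under pics/ and viewed, and the job is handed in when it is done.

Besides the shell and the picture viewer there is one more tool, called after "Request:" as name(argument=value, ...), one argument or row to a line, values as JSON. apply_moves: Moves the arm, as the interface text tells. Its arguments: {"type":"object","properties":{"motion":{"type":"array"},"fingers":{"type":"number"}},"required":["motion"]}

```bash
ls; mkdir -p pics
cat > h.py <<'E'
import numpy as np, cv2
from rig import bot, camera, camera_info
def snap(n,f):
    p,d=camera(n); cv2.imwrite(f'pics/{f}.png',p[:,:,::-1]); np.save(f'pics/{f}.npy',d); return p,d
def pts(n,d):
    i=camera_info(n);K=np.array(i['intrinsics']);k1=i['k1'];T=np.array(i['pose'])
    H,W=d.shape;u,v=np.meshgrid(np.arange(W),np.arange(H))
    uv=np.stack([u,v],-1).reshape(-1,1,2).astype(np.float64)
    n_=cv2.undistortPoints(uv,K,np.array([k1,0,0,0,0.])).reshape(H,W,2)
    P=np.concatenate([n_*d[...,None],d[...,None]],-1)
    return P@T[:3,:3].T+T[:3,3]
def proj(n,X):
    i=camera_info(n);K=np.array(i['intrinsics']);k1=i['k1'];T=np.linalg.inv(np.array(i['pose']))
    X=np.asarray(X,float).reshape(-1,3)@T[:3,:3].T+T[:3,3]
    return cv2.projectPoints(X,np.zeros(3),np.zeros(3),K,np.array([k1,0,0,0,0.]))[0].reshape(-1,2)
E
python3 - <<'E'
from h import *
for n in('top','side'):
    p,d=snap(n,n+'0'); i=camera_info(n); print(n,i)
o=bot.get_obs();print(o,bot.finger_overhang)
E
```

```text
pics
top {'intrinsics': array([[439.73127483,   0.        , 247.5047612 ],
       [  0.        , 439.73127483, 192.13610007],
       [  0.        ,   0.        ,   1.        ]]), 'k1': 0.048505268614844395, 'pose': array([[-0.00712734, -0.98500146,  0.17239874,  0.43594599],
       [-0.99964508,  0.00259272, -0.02651396,  0.10450812],
       [ 0.02566931, -0.17252653, -0.98467034,  0.95597862],
       [ 0.        ,  0.        ,  0.        ,  1.        ]])}
side {'intrinsics': array([[421.93263177,   0.        , 256.15047806],
       [  0.        , 421.93263177, 188.47021835],
       [  0.        ,   0.        ,   1.        ]]), 'k1': 0.025509326952678744, 'pose': array([[ 0.99015398, -0.08705064,  0.10962338,  0.50032545],
       [-0.13892836, -0.70703414,  0.69339861, -0.53381592],
       [ 0.01714668, -0.70180119, -0.71216647,  0.70657539],
       [ 0.        ,  0.        ,  0.        ,  1.        ]])}
{'clock': 0.1, 'joints': array([ 1.60414543e+00,  3.59342464e-01,  1.11294865e-02, -2.61562235e-04,
       -1.22409663e+00, -2.88095003e-01]), 'joint_velocities': array([ 0.00137724,  0.0003191 ,  0.00179876,  0.00039289,  0.00013003,
       -0.00044264]), 'effort': array([-7.48153343e-04, -5.84164488e+01,  2.93749738e+01,  7.01553851e+00,
        1.01087141e-02, -5.34005301e-05]), 'tool_pos': array([0.17004091, 0.65281577, 0.25069808]), 'orientation': array([-5.42253683e-04, -6.11520178e-01,  7.91228465e-01, -5.41836279e-04]), 'wrist_force': array([-0.45409428, -0.23525225,  0.63481815]), 'wrist_torque': array([-0.01568881, -0.01175203, -0.03293955]), 'gripper_width': 1.0016806202468929} 0.025
```

View pics/top0.png

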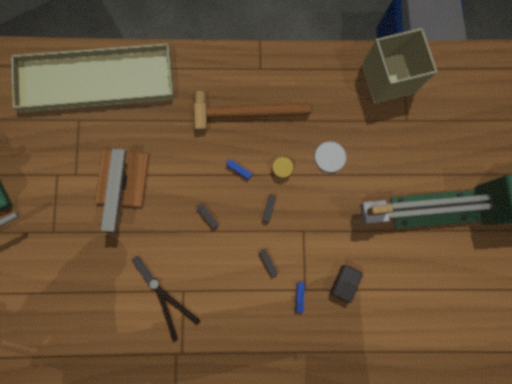

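View pics/side0.png

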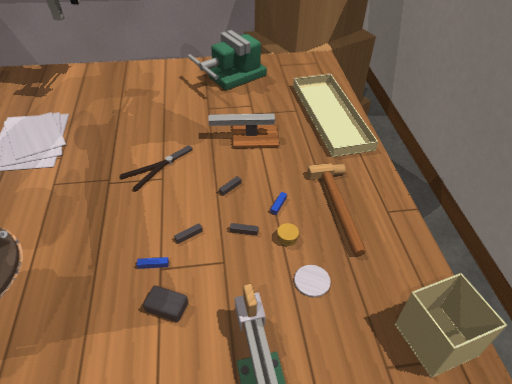

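The top view shows three dark blanks at about (207,216), (269,209) and (268,263), plus two blue look-alikes. The keeper sits on the tube mouth at (375,210). The free end of the stake is at (110,230). Next I'll measure these.

```bash
cat >> h.py <<'E'
def blanks(p,d,n='top',vis=False):
    P=pts(n,d)
    hsv=cv2.cvtColor(p,cv2.COLOR_RGB2HSV)
    z=P[...,2]
    m=((z>0.008)&(z<0.022)&(d>0)&(hsv[...,1]<110)).astype(np.uint8)
    m=cv2.morphologyEx(m,cv2.MORPH_OPEN,np.ones((2,2),np.uint8))
    c,l,s,ce=cv2.connectedComponentsWithStats(m)
    out=[]
    for k in range(1,c):
        if not 60<s[k,4]<900: continue
        q=P[l==k]; rgb=p[l==k].mean(0)
        r=cv2.minAreaRect((q[:,:2]*1000).astype(np.float32))
        bx=cv2.boxPoints(r)
        e=bx[1]-bx[0] if np.linalg.norm(bx[1]-bx[0])>np.linalg.norm(bx[2]-bx[1]) else bx[2]-bx[1]
        a=np.degrees(np.arctan2(e[1],e[0]))%180
        out.append((ce[k].round(0),np.round(r[0],1),np.round(r[1],1),round(a,1),round(np.median(q[:,2])*1000,1),rgb.round(0),s[k,4]))
    return out
E
python3 - <<'E'
from h import *
for n in('top','side'):
    p=cv2.imread(f'pics/{n}0.png')[:,:,::-1].copy();d=np.load(f'pics/{n}0.npy');print(n)
    for b in blanks(p,d,n):print(b)
p=cv2.imread('pics/top0.png');d=np.load('pics/top0.npy')
a=p[170:240,350:450];b=p[140:240,70:170]
cv2.imwrite('pics/ta.png',cv2.resize(a,None,fx=7,fy=7,interpolation=0));cv2.imwrite('pics/tb.png',cv2.resize(b,None,fx=6,fy=6,interpolation=0))
p=cv2.imread('pics/side0.png');cv2.imwrite('pics/sa.png',cv2.resize(p[270:384,200:310],None,fx=5,fy=5,interpolation=0))
E
```

```text
top
(array([152.,  51.]), array([930.2, 289.2]), array([65.4, 13.5]), np.float32(84.6), np.float64(9.5), array([91., 87., 65.]), np.int32(73))
(array([116.,  53.]), array([703.2, 230. ]), array([582.9,  93.6]), np.float32(34.3), np.float64(10.1), array([84., 80., 59.]), np.int32(139))
(array([408.,  63.]), array([ 667. , -108.1]), array([ 55.5, 625.6]), np.float32(142.5), np.float64(17.2), array([69., 65., 47.]), np.int32(94))
(array([56., 58.]), array([909.1, 508.8]), array([  5.6, 151.3]), np.float32(96.0), np.float64(10.9), array([84., 80., 59.]), np.int32(204))
(array([17., 71.]), array([875.9, 590.2]), array([53.6,  4.6]), np.float32(4.4), np.float64(9.6), array([83., 78., 57.]), np.int32(62))
(array([18., 94.]), array([627.7, 357.3]), array([633.6,  36. ]), np.float32(49.6), np.float64(11.2), array([99., 94., 69.]), np.int32(72))
(array([152.,  99.]), array([814.3, 293.9]), array([  6.5, 101.4]), np.float32(98.8), np.float64(9.5), array([80., 74., 53.]), np.int32(109))
(array([109., 103.]), array([640.3, 242.6]), array([488.7,  66.9]), np.float32(41.9), np.float64(9.4), array([
[... 2084 characters left out ...]
ay([566.6,  28.9]), array([14.4, 57. ]), np.float32(164.4), np.float64(13.1), array([74., 64., 62.]), np.int32(193))
(array([  7., 258.]), array([ 263.5, -235.9]), array([ 59.9, 758.9]), np.float32(124.0), np.float64(12.0), array([88., 73., 61.]), np.int32(773))
(array([169., 314.]), array([ 434.7, -332.7]), array([ 74.5, 416.5]), np.float32(97.9), np.float64(10.9), array([59., 46., 38.]), np.int32(160))
(array([453., 319.]), array([ 895.5, -247. ]), array([112.3,  54.1]), np.float32(83.0), np.float64(14.5), array([92., 83., 59.]), np.int32(236))
(array([418., 350.]), array([ 687. , -406.9]), array([442.2,  91.1]), np.float32(45.9), np.float64(15.8), array([102.,  91.,  65.]), np.int32(260))
```

View pics/ta.png

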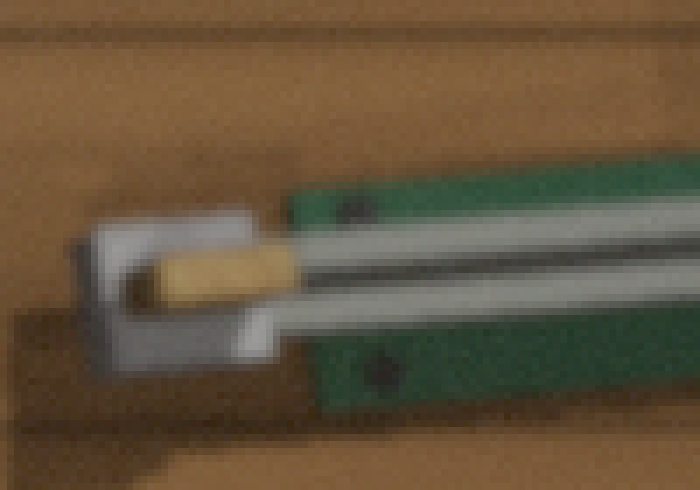

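View pics/tb.png

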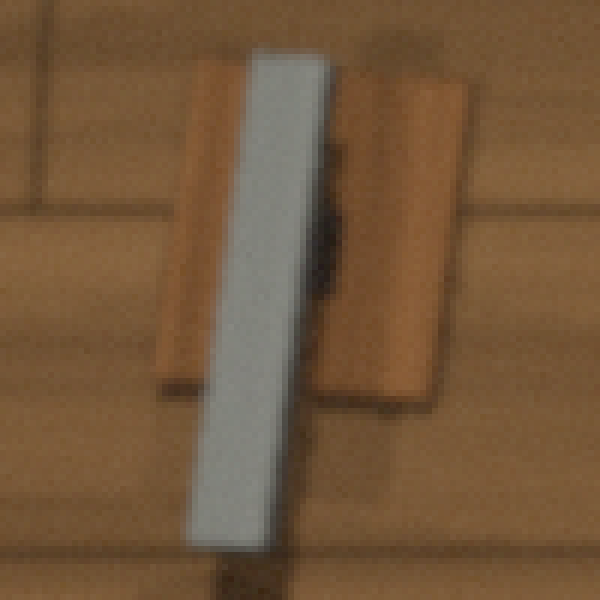

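View pics/sa.png

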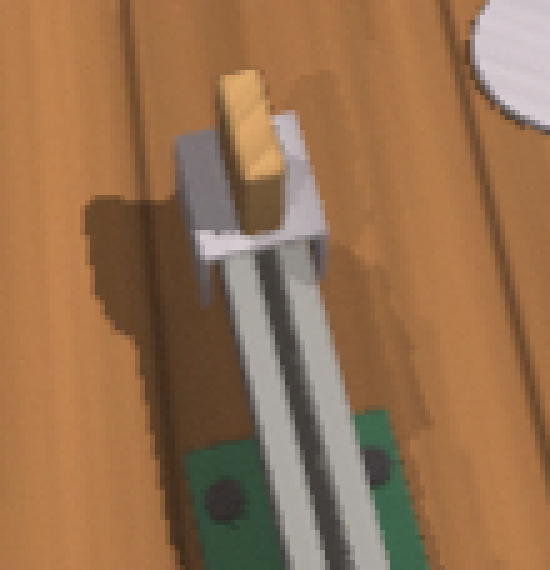

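```bash
cat >> h.py <<'E'
def rect(q):
    q=np.asarray(q)[:,:2]*1000
    r=cv2.minAreaRect(q.astype(np.float32))
    L,S=max(r[1]),min(r[1]);bx=cv2.boxPoints(r)
    e=bx[1]-bx[0] if np.linalg.norm(bx[1]-bx[0])>np.linalg.norm(bx[2]-bx[1]) else bx[2]-bx[1]
    return np.round(r[0],1),round(L,1),round(S,1),round(float(np.degrees(np.arctan2(e[1],e[0]))%180),2)
def roi(P,x0,x1,y0,y1,z0,z1):
    m=(P[...,0]>x0)&(P[...,0]<x1)&(P[...,1]>y0)&(P[...,1]<y1)&(P[...,2]>z0)&(P[...,2]<z1)
    return m
def pca(q):
    c=q[:,:2].mean(0);w,v=np.linalg.eigh(np.cov((q[:,:2]-c).T));a=v[:,1];return c.round(4),np.degrees(np.arctan2(a[1],a[0]))%180
E
python3 - <<'E'
from h import *
for n in('top','side'):
    d=np.load(f'pics/{n}0.npy');P=pts(n,d);print(n)
    def show(t,m):
        q=P[m]
        if len(q)<5: print(t,len(q));return
        print(t,len(q),rect(q),pca(q),'z',np.round(np.percentile(q[:,2],[5,50,95])*1000,1),'xr',q[:,0].min().round(4),q[:,0].max().round(4),'yr',q[:,1].min().round(4),q[:,1].max().round(4))
    show('grip',roi(P,.45,.65,-.35,-.1,.098,.115))
    show('web',roi(P,.45,.65,-.35,-.1,.0665,.075))
    show('tube',roi(P,.45,.65,-.42,-.23,.062,.0665))
    show('stake',roi(P,.45,.75,.25,.5,.060,.070))
    for c in((.565,.03),(.507,.139),(.447,.034)):
        show('blank',roi(P,c[0]-.045,c[0]+.045,c[1]-.045,c[1]+.045,.0115,.019))
E
```

```text
top
grip 171 (array([ 550.3, -180. ]), 40.7, 14.8, 96.1) (array([ 0.5499, -0.1792]), np.float64(96.17131388410024)) z [103.6 107.7 110.4] xr 0.5414 0.5587 yr -0.2003 -0.1596
web 437 (array([ 557.5, -253.8]), 194.9, 42.0, 95.38) (array([ 0.5541, -0.2232]), np.float64(95.50394428911348)) z [66.7 67.9 70.7] xr 0.5289 0.5783 yr -0.3498 -0.1553
tube 670 (array([ 564.2, -327.9]), 199.4, 52.0, 103.04) (array([ 0.5639, -0.3266]), np.float64(96.09035604243478)) z [62.9 65.  66.3] xr 0.5415 0.612 yr -0.4199 -0.2304
stake 1127 (array([599.4, 354.6]), 171.3, 29.1, 175.05) (array([0.5988, 0.3547]), np.float64(174.9377073407567)) z [62.2 65.3 67.9] xr 0.5135 0.6859 yr 0.3343 0.3754
blank 187 (array([565.9,  33. ]), 59.8, 14.9, 164.06) (array([0.5658, 0.033 ]), np.float64(164.6717515583357)) z [12.7 15.3 17.9] xr 0.5355 0.5945 yr 0.0194 0.0462
blank 106 (array([540.5, 159.6]), 38.1, 14.3, 38.73) (array([0.5387, 0.1586]), np.float64(43.40620783797621)) z [12.9 15.4 18.1] xr 0.523 0.5514 yr 0.1429 0.1771
blank 202 (array([449.4,  36.6]), 58.8, 14.9, 27.46) (array([0.4493, 0.0365]), np.float64(27.5185
[... 528 characters left out ...]
.4 64.2 65.9] xr 0.5405 0.5746 yr -0.3083 -0.23
stake 458 (array([599. , 353.5]), 168.7, 33.1, 175.21) (array([0.5975, 0.3507]), np.float64(174.82837275833444)) z [61.2 63.9 66. ] xr 0.5145 0.6827 yr 0.3318 0.3744
blank 170 (array([565.3,  30. ]), 59.3, 16.8, 162.51) (array([0.5652, 0.0301]), np.float64(164.3550135133372)) z [12.2 14.  15.9] xr 0.536 0.5953 yr 0.0161 0.0451
blank 77 (array([540.1, 157.1]), 37.0, 16.8, 42.19) (array([0.5383, 0.1551]), np.float64(42.343029237862766)) z [12.  14.3 16.4] xr 0.522 0.5518 yr 0.1402 0.1732
blank 178 (array([448.8,  34.4]), 59.0, 18.1, 26.76) (array([0.4486, 0.0335]), np.float64(27.57209841862911)) z [12.3 14.2 16. ] xr 0.4214 0.4778 yr 0.015 0.0536
```

```bash
cat >> h.py <<'E'
def go(x,y,z,th=None):
    o=bot.get_obs();t=o['tool_pos'];w,a,b,c=o['orientation']
    from scipy.spatial.transform import Rotation as Ro
    R=Ro.from_quat([a,b,c,w]).as_matrix()
    s=R.T@(np.array([x,y,z])-t); cur=np.degrees(np.arctan2(R[1,0],R[0,0]))
    tw=0 if th is None else (cur-th+180)%360-180
    print('move tx %.4f ty %.4f tz %.4f twist %.4f | cur th %.2f tcp %s tilt %.3f'%(*s,np.radians(tw),cur,np.round(t*1000,1),np.degrees(np.arccos(-R[2,2]))))
def st():
    o=bot.get_obs();print('t',round(o['clock'],2),'tcp',np.round(o['tool_pos']*1000,1),'F',o['wrist_force'].round(1),'w',round(o['gripper_width']*88,1),'j',np.round(o['joints'],2))
E
python3 - <<'E'
from h import *
go(.45,.3,.25,-174.4);go(.55,-.182,.2,-174.4)
Q=[]
for n in('top','side'):
    d=np.load(f'pics/{n}0.npy');P=pts(n,d)
    # tube centreline
    q=P[roi(P,.5,.62,-.42,-.225,.058,.0675)]
    u=np.array([.0976,-.9952]);c=np.array([.552,-.2])
    for it in range(4):
        nrm=np.array([-u[1],u[0]]);s=(q[:,:2]-c)@u;t=(q[:,:2]-c)@nrm
        bins=np.arange(s.min(),s.max(),.004);X=[];Y=[]
        for b in bins:
            k=(s>=b)&(s<b+.004)&(abs(t)<.0165)
            if k.sum()>4: X.append(s[k].mean());Y.append((np.percentile(t[k],3)+np.percentile(t[k],97))/2)
        f=np.polyfit(X,Y,1,w=None);r=np.array(Y)-np.polyval(f,X)
        kk=abs(r)<.002;f=np.polyfit(np.array(X)[kk],np.array(Y)[kk],1)
        c=c+nrm*f[1];u=u+nrm*f[0];u/=np.linalg.norm(u)
    print(n,'tube axis',np.degrees(np.arctan2(u[1],u[0])),'x at y=-.16',c[0]+u[0]*(-.16-c[1])/u[1],'x at -.3',c[0]+u[0]*(-.3-c[1])/u[1],kk.sum())
    q=P[roi(P,.48,.58,.10,.18,.0115,.019)];print('b2',rect(q),pca(q))
    q=P[roi(P,.5,.60,-.208,-.13,.0640,.072)];print('web',rect(q))
    q=P[roi(P,.5,.62,.30,.4,.060,.070)];print('stake',rect(q),'minx',np.sort(q[:,0])[:8].round(4),pca(q))
E
```

```text
move tx 0.2708 ty -0.3599 tz 0.0012 twist 1.2182 | cur th -104.60 tcp [170.  652.8 250.7] tilt 0.088
move tx 0.7120 ty -0.5781 tz 0.0519 twist 1.2182 | cur th -104.60 tcp [170.  652.8 250.7] tilt 0.088
top tube axis -84.91245089246871 x at y=-.16 0.548503276292705 x at -.3 0.5609672784230192 49
b2 (array([548.7, 166. ]), 58.7, 14.7, 38.18) (array([0.5469, 0.1639]), np.float64(35.581561170328854))
web (array([ 550.7, -182. ]), 50.8, 42.0, 95.16)
stake (array([567.6, 358.3]), 107.1, 28.2, 174.19) minx [0.5135 0.5136 0.5137 0.5138 0.5139 0.5156 0.5157 0.5157] (array([0.5666, 0.3576]), np.float64(175.19007133767502))
side tube axis -84.82840670031159 x at y=-.16 0.5473322565812964 x at -.3 0.5600032722875168 21
b2 (array([548.7, 163.8]), 59.6, 17.3, 38.53) (array([0.5475, 0.1615]), np.float64(36.280414952656116))
web (array([ 550.2, -184.1]), 49.4, 42.1, 95.87)
stake (array([567.4, 356.1]), 105.2, 33.1, 175.21) minx [0.5145 0.5147 0.515  0.5152 0.5155 0.5158 0.5167 0.5171] (array([0.5675, 0.3535]), np.float64(175.31148380206417))
```

Request:
apply_moves(
  motion=[
    {"tx": 0.271, "ty": -0.36, "tz": 0.0, "twist": 1.223},
    {"tx": 0.271, "ty": -0.36, "tz": 0.0, "twist": 1.223},
    {"tx": 0.271, "ty": -0.36, "tz": 0.0, "twist": 1.223},
    {"tx": 0.271, "ty": -0.36, "tz": 0.0, "twist": 1.223},
    {"tx": 0.271, "ty": -0.36, "tz": 0.0, "twist": 1.223},
    {"tx": 0.271, "ty": -0.36, "tz": 0.0, "twist": 1.223},
    {"tx": 0.271, "ty": -0.36, "tz": 0.0, "twist": 1.223},
    {"tx": 0.271, "ty": -0.36, "tz": 0.0, "twist": 1.223},
    {"tx": 0.712, "ty": -0.578, "tz": 0.05, "twist": 1.223},
    {"tx": 0.712, "ty": -0.578, "tz": 0.05, "twist": 1.223},
    {"tx": 0.712, "ty": -0.578, "tz": 0.05, "twist": 1.223},
    {"tx": 0.712, "ty": -0.578, "tz": 0.05, "twist": 1.223},
  ],
  fingers=100,
)

```text
clock: 1.6
tool_pos: [0.5005, 0.055, 0.2261]
orientation: [-0.0, -0.047, 0.999, -0.001]
wrist_force: [1.4, -0.2, -0.5]
gripper_width: 0.997
```

Request:
apply_moves(
  motion=[
    {"tx": 0, "ty": 0, "tz": 0},
  ],
)

```text
schema error: expected keys tx, ty, tz, twist
```

Run:
```python
from h import *
st();go(.55,-.182,.2,-174.7);go(.55,-.182,.0985,-174.7)
```

```text
t 1.6 tcp [500.5  55.  226.1] F [ 1.4 -0.2 -0.5] w 87.7 j [ 0.5   0.09 -0.4   0.   -1.08 -0.41]
move tx -0.0268 ty -0.2406 tz 0.0264 twist 0.0023 | cur th -174.57 tcp [500.5  55.  226.1] tilt 0.071
move tx -0.0268 ty -0.2404 tz 0.1279 twist 0.0023 | cur th -174.57 tcp [500.5  55.  226.1] tilt 0.071
```

Request:
apply_moves(
  motion=[
    {"tx": -0.027, "ty": -0.2405, "tz": 0.026, "twist": 0.002},
    {"tx": -0.027, "ty": -0.2405, "tz": 0.026, "twist": 0.002},
    {"tx": -0.027, "ty": -0.2405, "tz": 0.026, "twist": 0.002},
    {"tx": -0.027, "ty": -0.2405, "tz": 0.026, "twist": 0.002},
    {"tx": -0.027, "ty": -0.2405, "tz": 0.026, "twist": 0.002},
    {"tx": -0.027, "ty": -0.2405, "tz": 0.07, "twist": 0.002},
    {"tx": -0.027, "ty": -0.2405, "tz": 0.07, "twist": 0.002},
    {"tx": -0.027, "ty": -0.2405, "tz": 0.07, "twist": 0.002},
  ],
)

```text
clock: 2.6
tool_pos: [0.5509, -0.1813, 0.1576]
orientation: [0.0, -0.047, 0.999, -0.001]
wrist_force: [0.7, 0.8, 0.0]
gripper_width: 1.002
```

Run:
```python
from h import *
st();go(.55,-.182,.0985,-174.7)
p,d=snap('side','s1');cv2.imwrite('pics/s1c.png',cv2.resize(p[200:384,150:400,::-1],None,fx=3,fy=3))
```

```text
t 2.6 tcp [ 550.9 -181.3  157.6] F [0.7 0.8 0. ] w 88.2 j [ 0.02  0.28 -0.33  0.   -0.96  0.07]
move tx 0.0010 ty -0.0005 tz 0.0591 twist 0.0021 | cur th -174.58 tcp [ 550.9 -181.3  157.6] tilt 0.108
```

View pics/s1c.png

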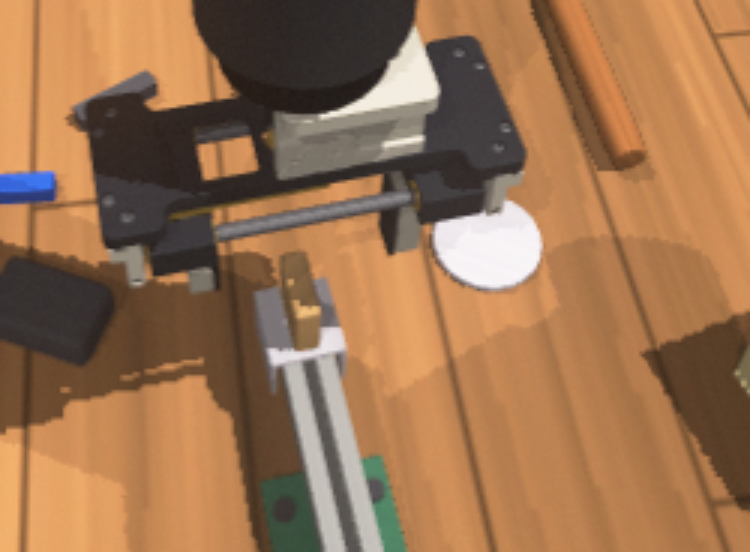

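Request:
apply_moves(
  motion=[
    {"tx": 0.001, "ty": -0.0005, "tz": 0.03, "twist": 0.002},
    {"tx": 0.001, "ty": -0.0005, "tz": 0.059, "twist": 0.002},
    {"tx": 0.001, "ty": -0.0005, "tz": 0.059, "twist": 0.002},
    {"tx": 0.001, "ty": -0.0005, "tz": 0.059, "twist": 0.002},
  ],
)

```text
clock: 3.15
tool_pos: [0.5516, -0.182, 0.1009]
orientation: [0.002, -0.047, 0.999, -0.001]
wrist_force: [-1.2, 0.5, 0.0]
gripper_width: 0.998
```

Request:
apply_moves(
  motion=[
    {"tx": 0, "ty": 0, "tz": 0, "twist": 0},
    {"tx": 0, "ty": 0, "tz": 0, "twist": 0},
    {"tx": 0, "ty": 0, "tz": 0, "twist": 0},
    {"tx": 0, "ty": 0, "tz": 0, "twist": 0},
    {"tx": 0, "ty": 0, "tz": 0, "twist": 0},
    {"tx": 0, "ty": 0, "tz": 0, "twist": 0},
    {"tx": 0, "ty": 0, "tz": 0, "twist": 0},
    {"tx": 0, "ty": 0, "tz": 0, "twist": 0},
  ],
  fingers=0,
)

```text
clock: 4.15
tool_pos: [0.5515, -0.182, 0.1009]
orientation: [0.002, -0.047, 0.999, -0.001]
wrist_force: [0.5, 0.2, 0.4]
gripper_width: 0.172
```

Run:
```python
from h import *
st();go(.55,-.182,.0985,-174.7)
```

```text
t 4.15 tcp [ 551.5 -182.   100.9] F [0.5 0.2 0.4] w 15.1 j [ 0.02  0.34 -0.39  0.   -0.83  0.07]
move tx 0.0015 ty 0.0001 tz 0.0024 twist 0.0009 | cur th -174.65 tcp [ 551.5 -182.   100.9] tilt 0.255
```

Request:
apply_moves(
  motion=[
    {"tx": 0, "ty": 0, "tz": -0.03, "twist": 0},
    {"tx": 0, "ty": 0, "tz": -0.06, "twist": 0},
    {"tx": 0, "ty": 0, "tz": -0.09, "twist": 0},
    {"tx": 0, "ty": 0, "tz": -0.09, "twist": 0},
  ],
)

```text
clock: 4.65
tool_pos: [0.5524, -0.1819, 0.1933]
orientation: [0.004, -0.047, 0.999, -0.001]
wrist_force: [0.4, 0.5, -2.2]
gripper_width: 0.166
```

Run:
```python
from h import *
st();go(.5314,.36,.19,-94.9)
```

```text
t 4.65 tcp [ 552.4 -181.9  193.3] F [ 0.4  0.5 -2.2] w 14.6 j [ 0.02  0.25 -0.29  0.   -1.03  0.07]
move tx -0.0297 ty 0.5415 tz 0.0018 twist -1.3916 | cur th -174.63 tcp [ 552.4 -181.9  193.3] tilt 0.498
```

Request:
apply_moves(
  motion=[
    {"tx": -0.003, "ty": 0.054, "tz": 0.0, "twist": -0.15},
    {"tx": -0.006, "ty": 0.108, "tz": 0.0, "twist": -0.3},
    {"tx": -0.009, "ty": 0.162, "tz": 0.0, "twist": -0.45},
    {"tx": -0.012, "ty": 0.217, "tz": 0.0, "twist": -0.6},
    {"tx": -0.015, "ty": 0.271, "tz": 0.0, "twist": -0.75},
    {"tx": -0.018, "ty": 0.325, "tz": 0.0, "twist": -0.9},
    {"tx": -0.021, "ty": 0.379, "tz": 0.0, "twist": -1.05},
    {"tx": -0.024, "ty": 0.433, "tz": 0.0, "twist": -1.2},
    {"tx": -0.027, "ty": 0.487, "tz": 0.0, "twist": -1.3},
    {"tx": -0.03, "ty": 0.5415, "tz": 0.0, "twist": -1.3915},
    {"tx": -0.03, "ty": 0.5415, "tz": 0.0, "twist": -1.3915},
    {"tx": -0.03, "ty": 0.5415, "tz": 0.0, "twist": -1.3915},
  ],
)

```text
clock: 6.15
tool_pos: [0.5309, 0.3598, 0.1903]
orientation: [0.001, -0.676, 0.737, -0.004]
wrist_force: [-0.0, -0.5, -1.7]
gripper_width: 0.173
```

Run:
```python
from h import *
st();go(.5314,.36,.13,-94.9)
p,d=snap('side','s2');cv2.imwrite('pics/s2c.png',cv2.resize(p[40:200,130:330,::-1],None,fx=3.5,fy=3.5))
p,d=snap('top','t2');cv2.imwrite('pics/t2c.png',cv2.resize(p[110:290,20:220,::-1],None,fx=3,fy=3))
```

```text
t 6.15 tcp [530.9 359.8 190.3] F [-0.  -0.5 -1.7] w 15.2 j [ 0.9   0.35 -0.16  0.01 -1.07  0.58]
move tx -0.0005 ty -0.0001 tz 0.0603 twist -0.0000 | cur th -94.90 tcp [530.9 359.8 190.3] tilt 0.445
```

View pics/s2c.png

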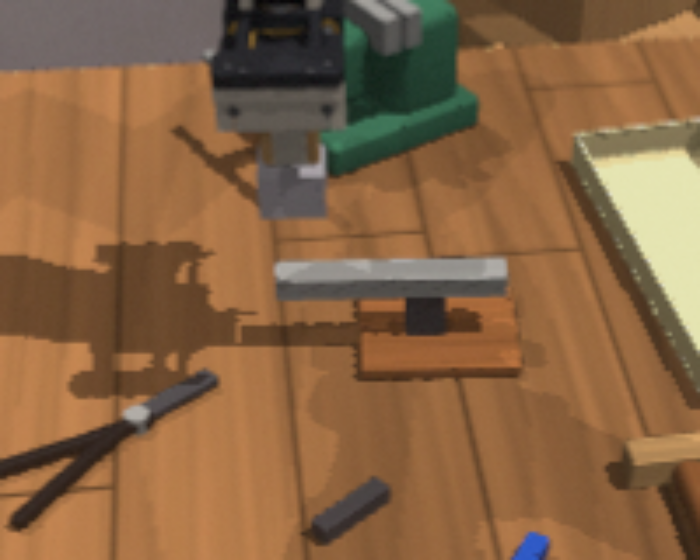

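View pics/t2c.png

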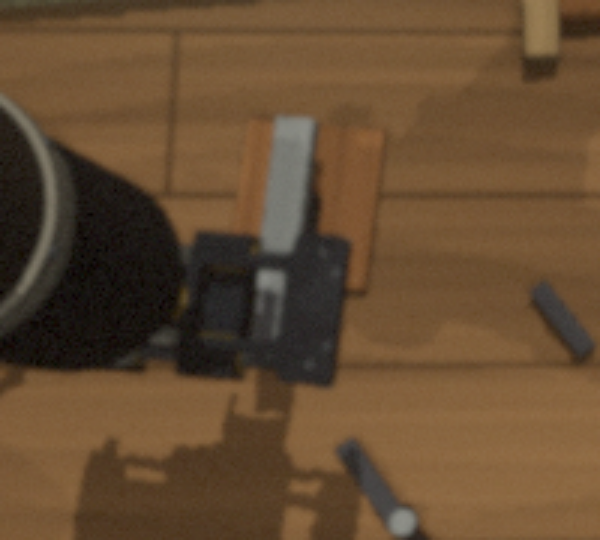

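Run:
```python
from h import *
d=np.load('pics/s2.npy');P=pts('side',d)
q=P[roi(P,.48,.60,.30,.40,.123,.150)];print(len(q),rect(q),q.min(0),q.max(0), np.percentile(q,[3,97],axis=0).round(4))
q=P[roi(P,.48,.72,.30,.40,.048,.060)];print('stake side face',len(q),rect(q),np.percentile(q,[2,50,98],axis=0).round(4),pca(q))
q=P[roi(P,.48,.72,.30,.40,.0635,.068)];print('stake top face',len(q),rect(q),np.percentile(q,[2,50,98],axis=0).round(4),pca(q))
```

```text
190 (array([539.7, 344.5]), 61.8, 31.5, 36.5) [0.50645926 0.33199457 0.12348823] [0.555467   0.37540019 0.14997819] [[0.508  0.3338 0.1241]
 [0.5549 0.3732 0.1488]]
stake side face 242 (array([596.7, 341.6]), 166.8, 9.3, 175.01) [[0.5162 0.3327 0.0484]
 [0.5991 0.3405 0.0538]
 [0.6771 0.3489 0.0598]] (array([0.5966, 0.3407]), np.float64(175.04697332455834))
stake top face 251 (array([598.7, 349.9]), 168.7, 28.7, 173.53) [[0.5175 0.3342 0.0635]
 [0.5925 0.3508 0.0645]
 [0.6785 0.3674 0.0669]] (array([0.5954, 0.3508]), np.float64(174.70124829413058))
```

Request:
apply_moves(
  motion=[
    {"tx": 0, "ty": 0.002, "tz": 0.03, "twist": 0},
    {"tx": 0, "ty": 0.002, "tz": 0.06, "twist": 0},
    {"tx": 0, "ty": 0.002, "tz": 0.075, "twist": 0},
    {"tx": 0, "ty": 0.002, "tz": 0.082, "twist": 0},
    {"tx": 0, "ty": 0.002, "tz": 0.086, "twist": 0},
    {"tx": 0, "ty": 0.002, "tz": 0.086, "twist": 0},
  ],
)

```text
clock: 7.0
tool_pos: [0.5304, 0.359, 0.1057]
orientation: [0.002, -0.676, 0.737, -0.004]
wrist_force: [0.3, 0.7, -2.1]
gripper_width: 0.167
```

Run:
```python
from h import *
st();go(.533,.36,.101,-94.9)
```

```text
t 7.0 tcp [530.4 359.  105.7] F [ 0.3  0.7 -2.1] w 14.7 j [ 0.9   0.42 -0.25  0.01 -0.89  0.57]
move tx -0.0012 ty -0.0025 tz 0.0047 twist -0.0013 | cur th -94.97 tcp [530.4 359.  105.7] tilt 0.487
```

Request:
apply_moves(
  motion=[
    {"tx": -0.001, "ty": -0.003, "tz": 0, "twist": 0},
    {"tx": -0.001, "ty": -0.003, "tz": 0.003, "twist": 0},
    {"tx": -0.001, "ty": -0.003, "tz": 0.005, "twist": 0},
    {"tx": -0.001, "ty": -0.003, "tz": 0.0055, "twist": 0},
  ],
)

```text
clock: 7.5
tool_pos: [0.5337, 0.3599, 0.1009]
orientation: [0.002, -0.676, 0.737, -0.004]
wrist_force: [-3.4, -1.2, 7.4]
gripper_width: 0.171
```

Run:
```python
from h import *
st()
```

```text
t 7.5 tcp [533.7 359.9 100.9] F [-3.4 -1.2  7.4] w 15.1 j [ 0.9   0.43 -0.25  0.01 -0.88  0.58]
```

Seated, with 7 N upward at the expected height. Now I'll release and retreat.

Request:
apply_moves(
  motion=[
    {"tx": 0, "ty": 0, "tz": -0.0005, "twist": 0},
    {"tx": 0, "ty": 0, "tz": -0.0005, "twist": 0},
    {"tx": 0, "ty": 0, "tz": -0.0005, "twist": 0},
    {"tx": 0, "ty": 0, "tz": -0.0005, "twist": 0},
    {"tx": 0, "ty": 0, "tz": -0.0005, "twist": 0},
    {"tx": 0, "ty": 0, "tz": -0.04, "twist": 0},
    {"tx": 0, "ty": 0, "tz": -0.09, "twist": 0},
    {"tx": 0, "ty": 0, "tz": -0.13, "twist": 0},
    {"tx": 0, "ty": 0.05, "tz": -0.13, "twist": 0},
    {"tx": 0, "ty": 0.1, "tz": -0.13, "twist": 0},
  ],
  fingers=100,
)

```text
clock: 8.75
tool_pos: [0.4321, 0.3688, 0.2303]
orientation: [0.003, -0.675, 0.737, -0.004]
wrist_force: [-0.7, 0.8, -0.0]
gripper_width: 0.997
```

Run:
```python
from h import *
st()
p,d=snap('side','s3');cv2.imwrite('pics/s3c.png',cv2.resize(p[80:384,100:400,::-1],None,fx=2,fy=2))
P=pts('side',d)
q=P[roi(P,.48,.60,.30,.40,.038,.060)]
q=P[roi(P,.48,.60,.30,.40,.0665,.073)];print('web',rect(q),pca(q),np.median(q[:,2]))
p,d=snap('top','t3');cv2.imwrite('pics/t3c.png',cv2.resize(p[100:300,20:420,::-1],None,fx=2,fy=2))
P=pts('top',d)
q=P[roi(P,.48,.60,.30,.40,.0665,.073)];print('web',rect(q),pca(q),np.median(q[:,2]))
```

```text
t 8.75 tcp [432.1 368.8 230.3] F [-0.7  0.8 -0. ] w 87.7 j [ 1.06  0.2  -0.27  0.01 -1.1   0.42]
web (array([552.6, 351.6]), 88.1, 32.7, 3.1) (array([0.5355, 0.3479]), np.float64(3.049138445056059)) 0.06832637108392803
web (array([555.3, 358.4]), 88.5, 42.1, 175.19) (array([0.5447, 0.3543]), np.float64(0.8581143730560257)) 0.06793919707062612
```

View pics/s3c.png

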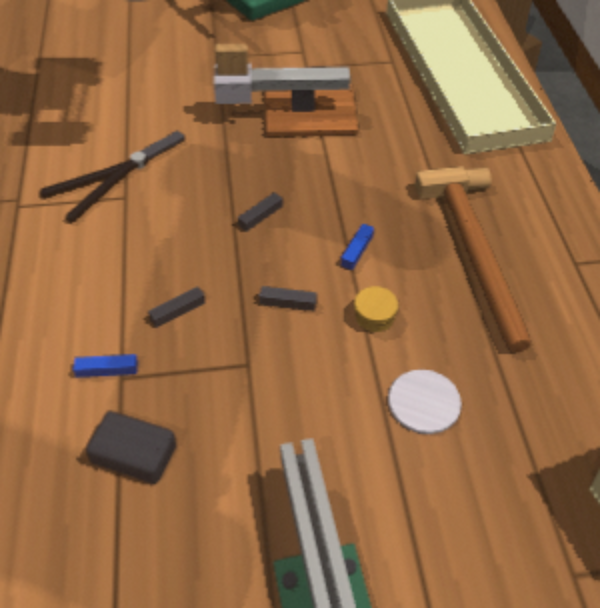

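View pics/t3c.png

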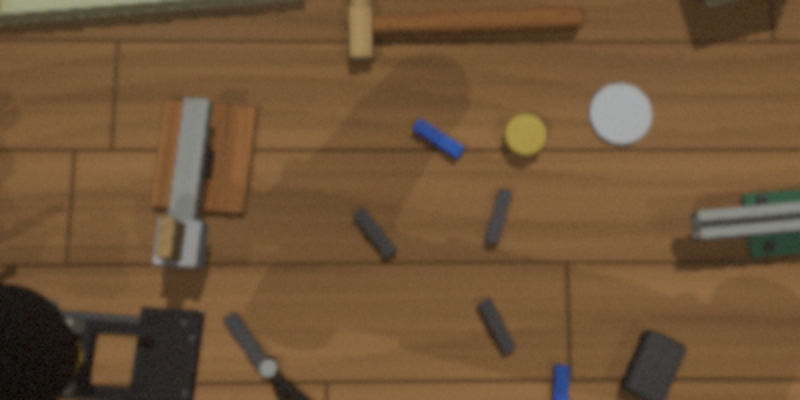

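The keeper hangs level over the free end of the stake, and the tube mouth is now open. Next I'll measure the mouth and the blanks.

```bash
cat >> h.py <<'E'
def mouth(P):
    q=P[roi(P,.51,.60,-.30,-.13,.060,.068)]
    u=np.array([np.cos(np.radians(-84.9)),np.sin(np.radians(-84.9))]);nn=np.array([-u[1],u[0]])
    c=np.array([.549,-.16]);s=(q[:,:2]-c)@u;t=(q[:,:2]-c)@nn
    k=abs(t)<.02
    s=np.sort(s[k]);tt=t[k]
    print('mouth s first',s[:12].round(4),'lateral',np.percentile(tt,[1,99]).round(4),rect(q[k]),np.median(q[:,2]))
def bl(P,c):
    for i in range(2):
        q=P[roi(P,c[0]-.042,c[0]+.042,c[1]-.042,c[1]+.042,.0115,.019)]
        if len(q)<20: return None
        r=rect(q);c=r[0]/1000
    return r,pca(q)
E
python3 - <<'E'
from h import *
for n,f in(('top','t3'),('side','s3')):
    P=pts(n,np.load(f'pics/{f}.npy'));print(n);mouth(P)
    for c in((.5655,.0315),(.5487,.165),(.449,.0355)):print(bl(P,c))
E
```

```text
top
mouth s first [0.0069 0.0069 0.0071 0.0072 0.0073 0.0074 0.0078 0.0079 0.0082 0.0084
 0.0088 0.009 ] lateral [-0.0141  0.0136] (array([ 555.3, -233.3]), 133.5, 28.4, 95.25) 0.06528937540138907
((array([565.4,  33.1]), 59.7, 14.7, 164.63), (array([0.5654, 0.0331]), np.float64(164.57764822789298)))
((array([549.2, 166.4]), 59.8, 14.8, 38.22), (array([0.5487, 0.1661]), np.float64(38.4968174226305)))
((array([449.4,  36.5]), 59.0, 14.8, 27.46), (array([0.4494, 0.0364]), np.float64(27.46920761155684)))
side
mouth s first [0.0094 0.0097 0.0097 0.01   0.0102 0.0103 0.0103 0.0108 0.011  0.0111
 0.0111 0.0114] lateral [-0.0152  0.0126] (array([ 554.6, -235.2]), 131.7, 28.6, 94.7) 0.06432315447232717
((array([565.6,  30.7]), 59.5, 17.4, 163.76), (array([0.5657, 0.0297]), np.float64(164.30745794500797)))
((array([548.3, 164.4]), 61.9, 16.6, 39.24), (array([0.5494, 0.1639]), np.float64(37.91347972906533)))
((array([448.9,  34.8]), 59.9, 17.9, 26.75), (array([0.4482, 0.0336]), np.float64(27.608127891306168)))
```

Run:
```python
from h import *
go(.5482,.0368,.15,-105.5);go(.5482,.0368,.06,-105.5)
```

```text
move tx 0.3207 ty -0.1455 tz 0.0822 twist 0.1862 | cur th -94.83 tcp [429.6 368.7 230.7] tilt 0.474
move tx 0.3206 ty -0.1448 tz 0.1722 twist 0.1862 | cur th -94.83 tcp [429.6 368.7 230.7] tilt 0.474
```

Request:
apply_moves(
  motion=[
    {"tx": 0.053, "ty": -0.024, "tz": 0, "twist": 0.1},
    {"tx": 0.107, "ty": -0.048, "tz": 0, "twist": 0.186},
    {"tx": 0.16, "ty": -0.073, "tz": 0.02, "twist": 0.186},
    {"tx": 0.214, "ty": -0.097, "tz": 0.04, "twist": 0.186},
    {"tx": 0.267, "ty": -0.121, "tz": 0.06, "twist": 0.186},
    {"tx": 0.3206, "ty": -0.145, "tz": 0.082, "twist": 0.186},
    {"tx": 0.3206, "ty": -0.145, "tz": 0.12, "twist": 0.186},
    {"tx": 0.3206, "ty": -0.145, "tz": 0.17, "twist": 0.186},
    {"tx": 0.3206, "ty": -0.145, "tz": 0.172, "twist": 0.186},
    {"tx": 0.3206, "ty": -0.145, "tz": 0.172, "twist": 0.186},
  ],
  fingers=50,
)

```text
clock: 10.1
tool_pos: [0.5494, 0.0371, 0.0613]
orientation: [0.003, -0.606, 0.796, -0.003]
wrist_force: [0.6, -0.6, 1.1]
gripper_width: 0.5
```

Run:
```python
from h import *
st();go(.5482,.0368,.0275,-105.5)
p,d=snap('side','s4');cv2.imwrite('pics/s4c.png',cv2.resize(p[140:300,140:340,::-1],None,fx=3.5,fy=3.5))
P=pts('side',d);print(bl(P,(.5655,.0315)))
```

```text
t 10.1 tcp [549.4  37.1  61.3] F [ 0.6 -0.6  1.1] w 44.0 j [ 0.43  0.35 -0.5   0.01 -0.71  0.87]
move tx 0.0006 ty 0.0013 tz 0.0338 twist 0.0010 | cur th -105.44 tcp [549.4  37.1  61.3] tilt 0.524
((array([584.1,  24.5]), 20.2, 18.1, 157.97), (array([0.5845, 0.0251]), np.float64(164.53550519654794)))
```

View pics/s4c.png

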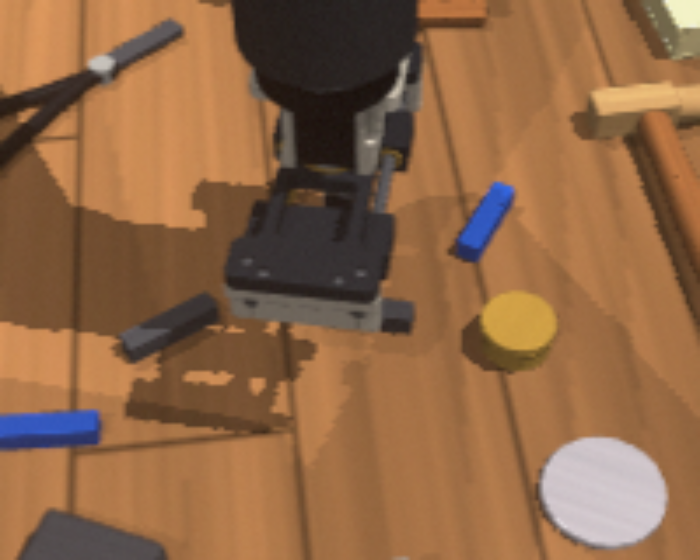

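Request:
apply_moves(
  motion=[
    {"tx": 0.0006, "ty": 0.0013, "tz": 0.02, "twist": 0.001},
    {"tx": 0.0006, "ty": 0.0013, "tz": 0.035, "twist": 0.001},
    {"tx": 0.0006, "ty": 0.0013, "tz": 0.035, "twist": 0.001},
    {"tx": 0.0006, "ty": 0.0013, "tz": 0.035, "twist": 0.001},
  ],
)

```text
clock: 10.65
tool_pos: [0.5492, 0.0374, 0.0277]
orientation: [0.004, -0.606, 0.796, -0.004]
wrist_force: [0.3, -0.3, -0.9]
gripper_width: 0.499
```

Run:
```python
from h import *
st();go(.5482,.0368,.0275,-105.5)
```

```text
t 10.65 tcp [549.2  37.4  27.7] F [ 0.3 -0.3 -0.9] w 43.9 j [ 0.43  0.4  -0.53  0.01 -0.63  0.87]
move tx 0.0008 ty 0.0009 tz 0.0002 twist 0.0006 | cur th -105.47 tcp [549.2  37.4  27.7] tilt 0.658
```

Request:
apply_moves(
  motion=[
    {"tx": 0, "ty": 0, "tz": 0, "twist": 0},
    {"tx": 0, "ty": 0, "tz": 0, "twist": 0},
    {"tx": 0, "ty": 0, "tz": 0, "twist": 0},
    {"tx": 0, "ty": 0, "tz": 0, "twist": 0},
    {"tx": 0, "ty": 0, "tz": 0, "twist": 0},
    {"tx": 0, "ty": 0, "tz": -0.03, "twist": 0},
    {"tx": 0, "ty": 0, "tz": -0.06, "twist": 0},
    {"tx": 0, "ty": 0, "tz": -0.07, "twist": 0},
    {"tx": 0, "ty": 0, "tz": -0.07, "twist": 0},
  ],
  fingers=0,
)

```text
clock: 11.78
tool_pos: [0.5485, 0.0375, 0.0978]
orientation: [0.005, -0.605, 0.796, -0.004]
wrist_force: [-0.2, 0.0, -2.3]
gripper_width: 0.168
```

```bash
cat >> h.py <<'E'
M=np.array([.5488,-.168]);U=np.array([np.cos(np.radians(-84.9)),np.sin(np.radians(-84.9))])
def feed(s,z,th=-174.9):  # TCP at axial s (+into tube) from mouth
    c=M+U*s; go(c[0],c[1],z,th)
E
python3 - <<'E'
from h import *
st();feed(-.075,.095);feed(-.075,.0725)
snap('side','s5');
p,d=snap('top','t5');cv2.imwrite('pics/t5c.png',cv2.resize(p[140:300,180:380,::-1],None,fx=3.5,fy=3.5))
E
```

```text
t 11.78 tcp [548.5  37.5  97.8] F [-0.2  0.  -2.3] w 14.8 j [ 0.43  0.3  -0.47  0.01 -0.79  0.87]
move tx 0.1277 ty -0.0287 tz 0.0028 twist 1.2116 | cur th -105.48 tcp [548.5  37.5  97.8] tilt 0.699
move tx 0.1278 ty -0.0285 tz 0.0253 twist 1.2116 | cur th -105.48 tcp [548.5  37.5  97.8] tilt 0.699
```

View pics/s5.png

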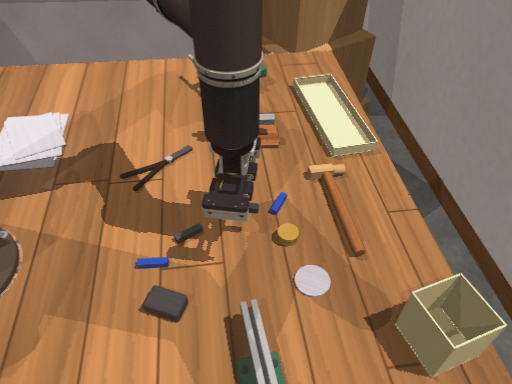

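Request:
apply_moves(
  motion=[
    {"tx": 0, "ty": 0, "tz": 0, "twist": 0.175},
    {"tx": 0.0, "ty": 0, "tz": 0, "twist": 0.35},
    {"tx": 0.02, "ty": -0.005, "tz": 0, "twist": 0.525},
    {"tx": 0.05, "ty": -0.011, "tz": 0, "twist": 0.7},
    {"tx": 0.08, "ty": -0.018, "tz": 0, "twist": 0.875},
    {"tx": 0.11, "ty": -0.025, "tz": 0, "twist": 1.05},
    {"tx": 0.1277, "ty": -0.0287, "tz": 0.01, "twist": 1.2116},
    {"tx": 0.1277, "ty": -0.0287, "tz": 0.022, "twist": 1.2116},
    {"tx": 0.1277, "ty": -0.0287, "tz": 0.025, "twist": 1.2116},
    {"tx": 0.1277, "ty": -0.0287, "tz": 0.025, "twist": 1.2116},
  ],
)

```text
clock: 13.12
tool_pos: [0.5414, -0.093, 0.0711]
orientation: [0.004, -0.046, 0.999, -0.001]
wrist_force: [0.1, 0.5, -1.1]
gripper_width: 0.166
```

Run:
```python
from h import *
st();feed(-.075,.0725)
p,d=snap('side','s6');cv2.imwrite('pics/s6c.png',cv2.resize(p[200:384,160:360,::-1],None,fx=3.2,fy=3.2))
p,d=snap('top','t6');cv2.imwrite('pics/t6c.png',cv2.resize(p[140:300,280:480,::-1],None,fx=3.5,fy=3.5))
```

```text
t 13.12 tcp [541.4 -93.   71.1] F [ 0.1  0.5 -1.1] w 14.6 j [ 0.19  0.34 -0.5   0.   -0.73 -0.1 ]
move tx -0.0007 ty -0.0003 tz -0.0014 twist 0.0022 | cur th -174.78 tcp [541.4 -93.   71.1] tilt 0.504
```

View pics/s6c.png

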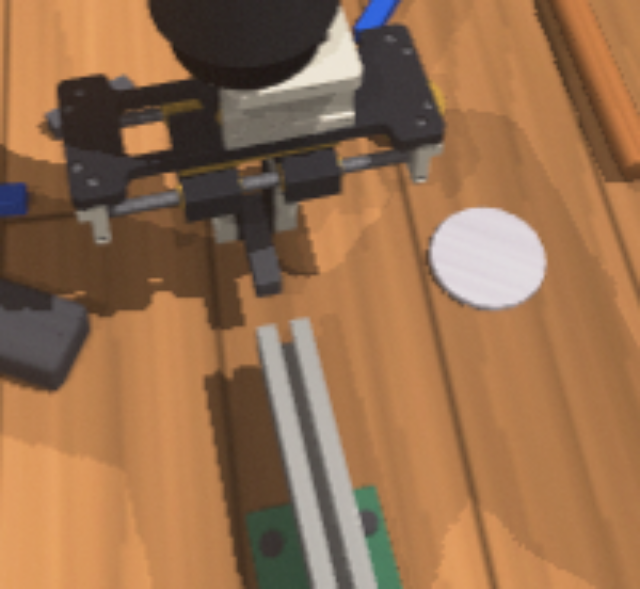

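View pics/t6c.png

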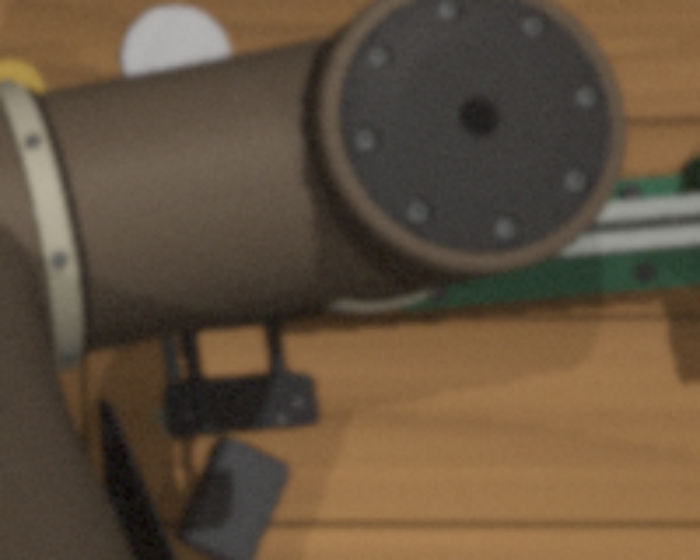

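```bash
cat >> h.py <<'E'
def inhand(P,s0=-.06,s1=-.02,z0=.050,z1=.066):
    nn=np.array([-U[1],U[0]])
    s=(P[...,:2]-M)@U;t=(P[...,:2]-M)@nn;z=P[...,2]
    for nm,a,b,zz0,zz1 in(('blank',s0,s1,z0,z1),('tube',.008,.08,.061,.068)):
        m=(s>a)&(s<b)&(abs(t)<.024)&(z>zz0)&(z<zz1)
        X=s[m];Y=t[m]
        if m.sum()<15: print(nm,m.sum());continue
        c=[];e=[]
        for k in np.arange(a,b,.004):
            g=(X>=k)&(X<k+.004)
            if g.sum()>5:c.append(k+.002);e.append((np.percentile(Y[g],4)+np.percentile(Y[g],96))/2)
        print(nm,m.sum(),'s range',X.min().round(4),X.max().round(4),'lat',np.round(np.array(e)*1000,1),'z med',np.median(z[m]).round(4))
E
python3 - <<'E'
from h import *
inhand(pts('side',np.load('pics/s6.npy')))
E
```

```text
blank 158 s range -0.0599 -0.0267 lat [-1.1 -1.6 -1.3 -1.7 -1.1 -1.2 -1.8 -0.9 -1.1] z med 0.057
tube 539 s range 0.008 0.0799 lat [ 0.5 -0.2 -1.2 -0.1 -0.7  0.3 -0.9 -0.  -0.7 -0.1 -0.5 -0.2 -0.2 -0.1
 -0.5 -0.6 -0.3 -0.3] z med 0.0647
```

Request:
apply_moves(
  motion=[
    {"tx": -0.0013, "ty": 0, "tz": -0.002, "twist": 0.002},
    {"tx": -0.0013, "ty": 0, "tz": -0.002, "twist": 0.002},
    {"tx": -0.0013, "ty": -0.012, "tz": -0.002, "twist": 0.002},
    {"tx": -0.0013, "ty": -0.024, "tz": -0.002, "twist": 0.002},
    {"tx": -0.0013, "ty": -0.032, "tz": -0.002, "twist": 0.002},
    {"tx": -0.0013, "ty": -0.038, "tz": -0.002, "twist": 0.002},
    {"tx": -0.0013, "ty": -0.038, "tz": -0.002, "twist": 0.002},
  ],
)

```text
clock: 14.1
tool_pos: [0.5465, -0.1313, 0.0738]
orientation: [0.005, -0.044, 0.999, -0.001]
wrist_force: [-0.6, 1.2, -1.1]
gripper_width: 0.167
```

Run:
```python
from h import *
st();feed(-.0135,.0725)
p,d=snap('side','s7');cv2.imwrite('pics/s7c.png',cv2.resize(p[250:384,180:330,::-1],None,fx=4,fy=4))
inhand(pts('side',d),-.03,-.002)
```

```text
t 14.1 tcp [ 546.5 -131.3   73.8] F [-0.6  1.2 -1.1] w 14.7 j [ 0.11  0.35 -0.47  0.   -0.75 -0.03]
move tx 0.0009 ty -0.0233 tz 0.0014 twist -0.0012 | cur th -174.97 tcp [ 546.5 -131.3   73.8] tilt 0.573
blank 215 s range -0.03 -0.002 lat [-5.6  1.   0.1  0.7  0.7  0.1  0.7] z med 0.0599
tube 534 s range 0.0082 0.0799 lat [-0.2 -0.4 -0.6 -0.2 -0.5 -0.2 -0.7  0.1 -0.8 -0.1 -0.6 -0.4  0.1 -0.4
 -0.3 -0.4  0.  -0.3] z med 0.0647
```

View pics/s7c.png

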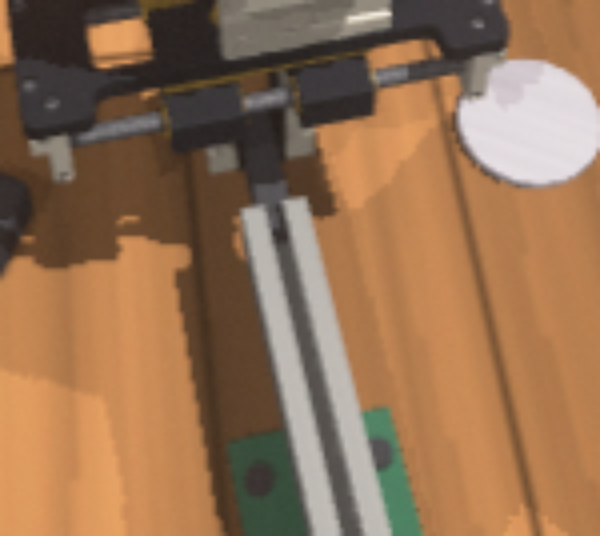

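Request:
apply_moves(
  motion=[
    {"tx": 0.0008, "ty": -0.006, "tz": 0.001, "twist": 0},
    {"tx": 0.0008, "ty": -0.012, "tz": 0.001, "twist": 0},
    {"tx": 0.0008, "ty": -0.018, "tz": 0.001, "twist": 0},
    {"tx": 0.0008, "ty": -0.023, "tz": 0.001, "twist": 0},
    {"tx": 0.0008, "ty": -0.023, "tz": 0.001, "twist": 0},
  ],
)

```text
clock: 14.78
tool_pos: [0.5477, -0.1544, 0.0729]
orientation: [0.005, -0.044, 0.999, -0.001]
wrist_force: [-0.3, 0.4, -1.3]
gripper_width: 0.166
```

Run:
```python
from h import *
st();feed(-.0135,.0725)
p,d=snap('side','s8');cv2.imwrite('pics/s8c.png',cv2.resize(p[250:384,180:330,::-1],None,fx=4,fy=4))
```

```text
t 14.78 tcp [ 547.7 -154.4   72.9] F [-0.3  0.4 -1.3] w 14.6 j [ 0.07  0.36 -0.45  0.   -0.75  0.02]
move tx 0.0001 ty -0.0002 tz 0.0004 twist -0.0015 | cur th -174.99 tcp [ 547.7 -154.4   72.9] tilt 0.577
```

View pics/s8c.png

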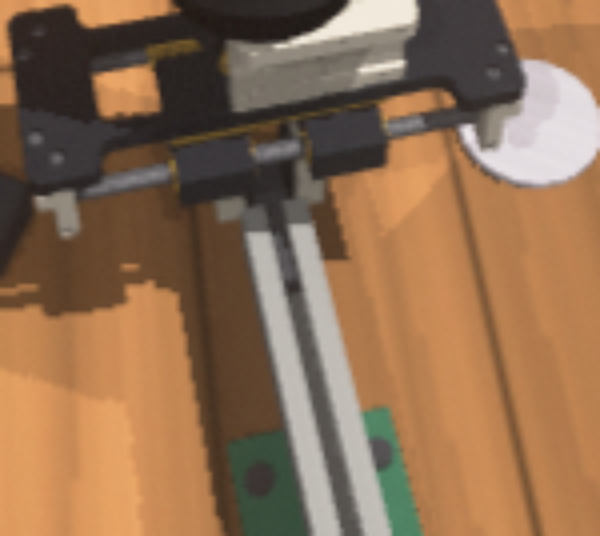

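Request:
apply_moves(
  motion=[
    {"tx": 0, "ty": 0, "tz": 0.0025, "twist": 0},
    {"tx": 0, "ty": 0, "tz": 0.0025, "twist": 0},
  ],
)

```text
clock: 15.08
tool_pos: [0.5479, -0.1541, 0.0705]
orientation: [0.005, -0.044, 0.999, -0.001]
wrist_force: [-0.4, -0.0, 2.2]
gripper_width: 0.166
```

Request:
apply_moves(
  motion=[
    {"tx": 0, "ty": 0, "tz": 0, "twist": 0},
    {"tx": 0, "ty": 0, "tz": 0, "twist": 0},
    {"tx": 0, "ty": 0, "tz": 0, "twist": 0},
    {"tx": 0, "ty": 0, "tz": -0.03, "twist": 0},
    {"tx": 0, "ty": 0.0, "tz": -0.045, "twist": 0},
    {"tx": 0, "ty": 0.045, "tz": -0.045, "twist": 0},
    {"tx": 0, "ty": 0.045, "tz": -0.045, "twist": 0},
  ],
  fingers=50,
)

```text
clock: 15.95
tool_pos: [0.5434, -0.1074, 0.1158]
orientation: [0.006, -0.045, 0.999, -0.001]
wrist_force: [-0.2, -0.7, 0.2]
gripper_width: 0.501
```

Run:
```python
from h import *
st();feed(-.058,.069)
p,d=snap('side','s9');cv2.imwrite('pics/s9c.png',cv2.resize(p[200:384,160:350,::-1],None,fx=3.2,fy=3.2))
inhand(pts('side',d),-.03,-.002)
```

```text
t 15.95 tcp [ 543.4 -107.4  115.8] F [-0.2 -0.7  0.2] w 44.1 j [ 0.16  0.28 -0.44  0.   -0.83 -0.07]
move tx 0.0005 ty -0.0027 tz 0.0468 twist 0.0009 | cur th -174.85 tcp [ 543.4 -107.4  115.8] tilt 0.639
blank 104 s range -0.0255 -0.0022 lat [-0.7  0.1  0.1 -0.5 -0.   0.2] z med 0.0568
tube 533 s range 0.0081 0.0799 lat [-0.4 -0.3 -0.5 -0.3 -0.4 -0.2 -0.4 -0.1 -0.7 -0.1 -0.2 -0.6  0.2 -0.
 -0.5 -0.3 -0.6  0. ] z med 0.0646
```

View pics/s9c.png

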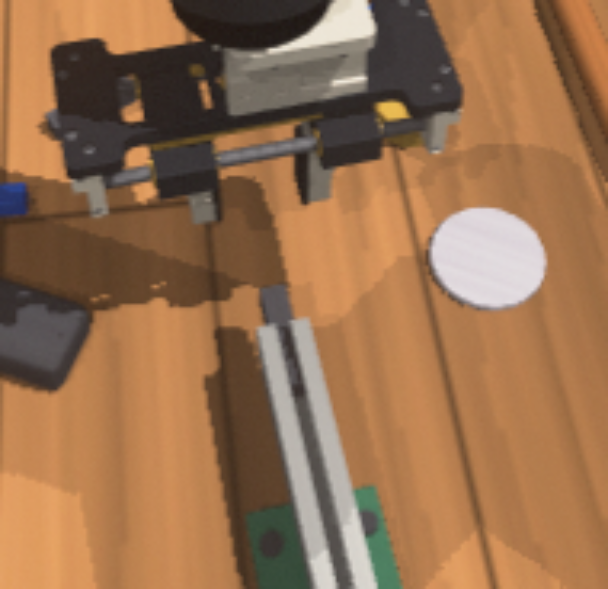

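Request:
apply_moves(
  motion=[
    {"tx": 0.0005, "ty": -0.0027, "tz": 0.0, "twist": 0.001},
    {"tx": 0.0005, "ty": -0.0027, "tz": 0.0, "twist": 0.001},
    {"tx": 0.0005, "ty": -0.0027, "tz": 0.025, "twist": 0.001},
    {"tx": 0.0005, "ty": -0.0027, "tz": 0.046, "twist": 0.001},
    {"tx": 0.0005, "ty": -0.0027, "tz": 0.047, "twist": 0.001},
    {"tx": 0.0005, "ty": -0.013, "tz": 0.047, "twist": 0.001},
    {"tx": 0.0005, "ty": -0.024, "tz": 0.047, "twist": 0.001},
    {"tx": 0.0005, "ty": -0.034, "tz": 0.047, "twist": 0.001},
    {"tx": 0.0005, "ty": -0.044, "tz": 0.047, "twist": 0.001},
    {"tx": 0.0005, "ty": -0.044, "tz": 0.047, "twist": 0.001},
  ],
  fingers=0,
)

```text
clock: 17.25
tool_pos: [0.5474, -0.1531, 0.0688]
orientation: [0.005, -0.044, 0.999, -0.001]
wrist_force: [0.3, 0.2, -0.4]
gripper_width: 0.001
```

Run:
```python
from h import *
st();feed(-.01,.069)
p,d=snap('side','s10');cv2.imwrite('pics/s10c.png',cv2.resize(p[250:384,180:330,::-1],None,fx=4,fy=4))
```

```text
t 17.25 tcp [ 547.4 -153.1   68.8] F [ 0.3  0.2 -0.4] w 0.1 j [ 0.07  0.36 -0.46  0.   -0.74  0.01]
move tx -0.0001 ty -0.0050 tz -0.0002 twist -0.0014 | cur th -174.98 tcp [ 547.4 -153.1   68.8] tilt 0.627
```

View pics/s10c.png

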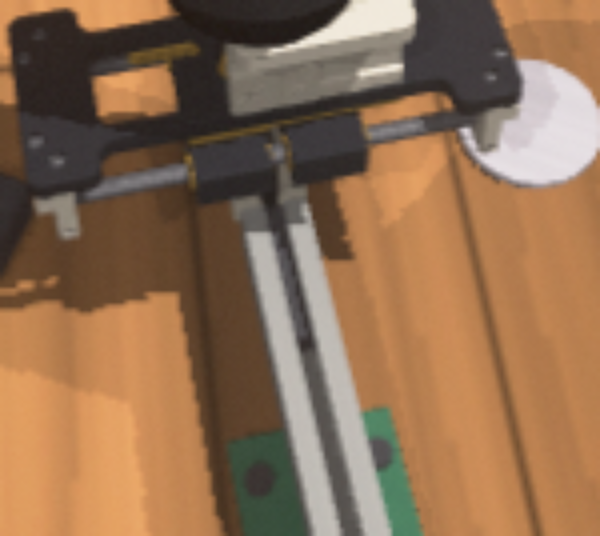

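Request:
apply_moves(
  motion=[
    {"tx": 0, "ty": -0.0015, "tz": 0, "twist": 0},
    {"tx": 0, "ty": -0.003, "tz": 0, "twist": 0},
    {"tx": 0, "ty": -0.003, "tz": 0, "twist": 0},
  ],
)

```text
clock: 17.68
tool_pos: [0.5476, -0.1556, 0.0687]
orientation: [0.005, -0.044, 0.999, -0.001]
wrist_force: [-0.3, -0.1, 0.7]
gripper_width: 0.006
```

Request:
apply_moves(
  motion=[
    {"tx": 0, "ty": -0.001, "tz": 0, "twist": 0},
    {"tx": 0, "ty": -0.001, "tz": 0, "twist": 0},
  ],
)

```text
clock: 17.92
tool_pos: [0.5477, -0.1565, 0.0687]
orientation: [0.005, -0.044, 0.999, -0.001]
wrist_force: [0.3, 0.8, 0.1]
gripper_width: 0.006
```

Request:
apply_moves(
  motion=[
    {"tx": 0, "ty": -0.001, "tz": 0, "twist": 0},
    {"tx": 0, "ty": -0.001, "tz": 0, "twist": 0},
  ],
)

```text
clock: 18.18
tool_pos: [0.5478, -0.1576, 0.0687]
orientation: [0.005, -0.044, 0.999, -0.001]
wrist_force: [0.1, 0.9, -0.4]
gripper_width: 0.003
```

Request:
apply_moves(
  motion=[
    {"tx": 0, "ty": -0.001, "tz": 0, "twist": 0},
    {"tx": 0, "ty": -0.001, "tz": 0, "twist": 0},
  ],
)

```text
clock: 18.42
tool_pos: [0.5478, -0.1577, 0.0688]
orientation: [0.005, -0.044, 0.999, -0.0]
wrist_force: [-0.5, 6.5, 1.4]
gripper_width: 0.002
```

Request:
apply_moves(
  motion=[
    {"tx": 0, "ty": -0.001, "tz": 0, "twist": 0},
    {"tx": 0, "ty": -0.001, "tz": 0, "twist": 0},
  ],
)

```text
clock: 18.68
tool_pos: [0.5479, -0.1577, 0.0688]
orientation: [0.005, -0.044, 0.999, 0.0]
wrist_force: [-1.5, 8.2, 2.4]
gripper_width: 0.005
```

Run:
```python
from h import *
st();feed(-.01,.069)
p,d=snap('side','s11');cv2.imwrite('pics/s11c.png',cv2.resize(p[265:345,210:300,::-1],None,fx=7,fy=7))
```

```text
t 18.68 tcp [ 547.9 -157.7   68.8] F [-1.5  8.2  2.4] w 0.4 j [ 0.06  0.37 -0.45 -0.   -0.74  0.03]
move tx -0.0000 ty -0.0003 tz -0.0002 twist -0.0011 | cur th -174.96 tcp [ 547.9 -157.7   68.8] tilt 0.620
```

View pics/s11c.png

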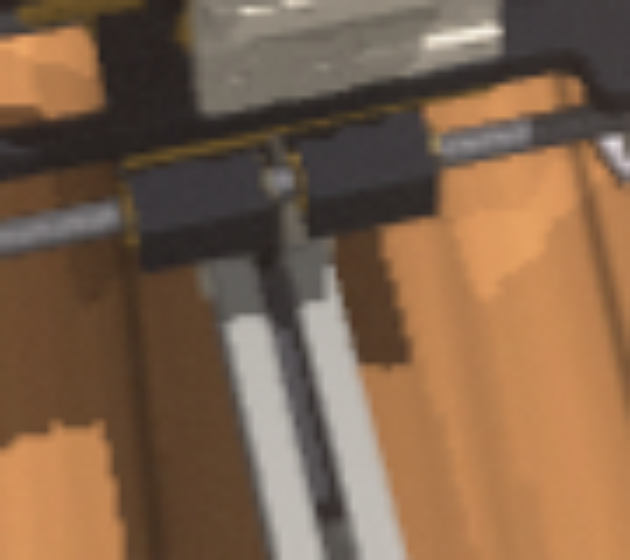

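Request:
apply_moves(
  motion=[
    {"tx": 0, "ty": 0.01, "tz": 0, "twist": 0},
    {"tx": 0, "ty": 0.04, "tz": 0, "twist": 0},
    {"tx": 0, "ty": 0.06, "tz": -0.05, "twist": 0},
    {"tx": 0, "ty": 0.08, "tz": -0.1, "twist": 0},
    {"tx": 0, "ty": 0.08, "tz": -0.1, "twist": 0},
  ],
  fingers=50,
)

```text
clock: 19.35
tool_pos: [0.5421, -0.0766, 0.1732]
orientation: [0.009, -0.045, 0.999, 0.0]
wrist_force: [-0.2, -0.2, -0.1]
gripper_width: 0.482
```

Run:
```python
from h import *
st();
p,d=snap('side','s12')
P=pts('side',d);inhand(P,-.03,-.002)
for c in((.5487,.165),(.449,.0355)):print(bl(P,c))
go(.465,.0438,.07,117.5)
```

```text
t 19.35 tcp [542.1 -76.6 173.2] F [-0.2 -0.2 -0.1] w 42.4 j [ 0.22  0.21 -0.39  0.   -0.95 -0.13]
blank 0
tube 535 s range 0.008 0.08 lat [-1.  -0.1 -0.2 -0.2 -0.4 -0.   0.1  0.1 -0.7  0.5 -0.4 -0.2 -0.2  0.
 -1.2  0.4 -1.4 -0.2] z med 0.0645
None
((array([449.1,  34.5]), 59.4, 17.6, 27.57), (array([0.4486, 0.0337]), np.float64(27.676018909620524)))
move tx 0.0661 ty 0.1272 tz 0.0999 twist 1.1802 | cur th -174.88 tcp [540.7 -77.1 170.9] tilt 0.871
```

View pics/s12.png

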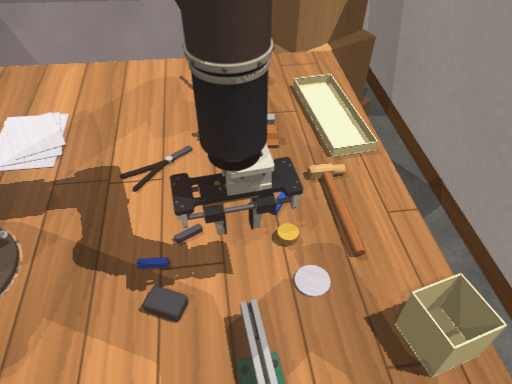

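Request:
apply_moves(
  motion=[
    {"tx": 0.01, "ty": 0.02, "tz": 0, "twist": 0.17},
    {"tx": 0.02, "ty": 0.04, "tz": 0, "twist": 0.34},
    {"tx": 0.03, "ty": 0.06, "tz": 0.01, "twist": 0.51},
    {"tx": 0.04, "ty": 0.08, "tz": 0.02, "twist": 0.68},
    {"tx": 0.05, "ty": 0.1, "tz": 0.03, "twist": 0.85},
    {"tx": 0.06, "ty": 0.12, "tz": 0.05, "twist": 1.02},
    {"tx": 0.0661, "ty": 0.1272, "tz": 0.06, "twist": 1.18},
    {"tx": 0.0661, "ty": 0.1272, "tz": 0.08, "twist": 1.18},
    {"tx": 0.0661, "ty": 0.1272, "tz": 0.1, "twist": 1.18},
    {"tx": 0.0661, "ty": 0.1272, "tz": 0.1, "twist": 1.18},
  ],
  fingers=50,
)

```text
clock: 20.65
tool_pos: [0.4633, 0.0429, 0.068]
orientation: [0.005, 0.519, 0.855, 0.003]
wrist_force: [0.9, 0.1, -0.3]
gripper_width: 0.503
```

Run:
```python
from h import *
st();
p,d=snap('side','s13');cv2.imwrite('pics/s13c.png',cv2.resize(p[140:300,100:300,::-1],None,fx=3.5,fy=3.5))
p,d=snap('top','t13')
P=pts('top',d);print(bl(P,(.5487,.165)),bl(P,(.449,.036)))
go(.465,.0438,.0275,117.5)
```

```text
t 20.65 tcp [463.3  42.9  68. ] F [ 0.9  0.1 -0.3] w 44.3 j [ 0.52  0.22 -0.69  0.01 -0.65 -1.62]
((array([549. , 166.3]), 59.8, 14.9, 38.04), (array([0.549 , 0.1663]), np.float64(38.02048795080421))) None
move tx 0.0004 ty -0.0002 tz 0.0422 twist -0.0000 | cur th 117.50 tcp [464.7  43.5  69.7] tilt 0.795
```

View pics/s13c.png

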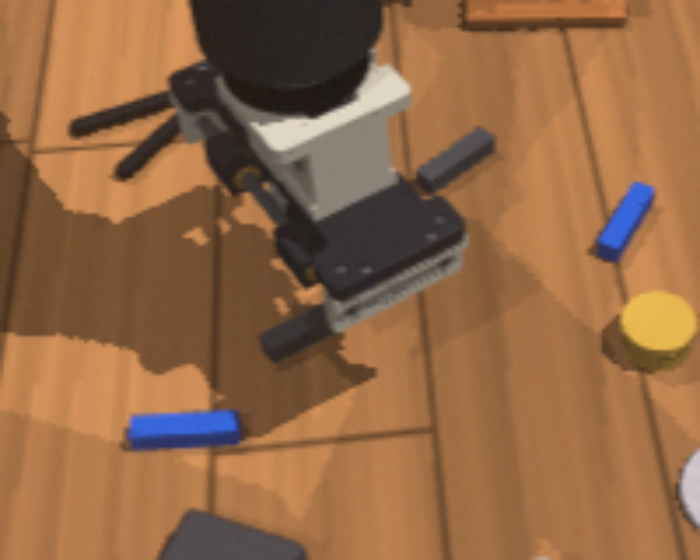

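Request:
apply_moves(
  motion=[
    {"tx": 0.0004, "ty": 0, "tz": 0.02, "twist": 0},
    {"tx": 0.0004, "ty": 0, "tz": 0.038, "twist": 0},
    {"tx": 0.0004, "ty": 0, "tz": 0.0425, "twist": 0},
    {"tx": 0.0004, "ty": 0, "tz": 0.0425, "twist": 0},
  ],
)

```text
clock: 21.25
tool_pos: [0.4654, 0.0439, 0.0276]
orientation: [0.006, 0.519, 0.855, 0.004]
wrist_force: [0.0, 0.3, 1.1]
gripper_width: 0.498
```

Request:
apply_moves(
  motion=[
    {"tx": 0, "ty": 0, "tz": 0, "twist": 0},
    {"tx": 0, "ty": 0, "tz": 0, "twist": 0},
    {"tx": 0, "ty": 0, "tz": 0, "twist": 0},
    {"tx": 0, "ty": 0, "tz": 0, "twist": 0},
    {"tx": 0, "ty": 0, "tz": 0, "twist": 0},
    {"tx": 0, "ty": 0, "tz": -0.03, "twist": 0},
    {"tx": 0, "ty": 0, "tz": -0.06, "twist": 0},
    {"tx": 0, "ty": 0, "tz": -0.07, "twist": 0},
    {"tx": 0, "ty": 0, "tz": -0.07, "twist": 0},
  ],
  fingers=0,
)

```text
clock: 22.38
tool_pos: [0.4644, 0.0439, 0.0977]
orientation: [0.006, 0.519, 0.855, 0.005]
wrist_force: [-0.2, -1.0, -2.2]
gripper_width: 0.167
```

Run:
```python
from h import *
st();feed(-.085,.0975);feed(-.085,.0725)
```

```text
t 22.38 tcp [464.4  43.9  97.7] F [-0.2 -1.  -2.2] w 14.7 j [ 0.52  0.18 -0.65  0.01 -0.73 -1.62]
move tx -0.1484 ty 0.0094 tz 0.0012 twist -1.1801 | cur th 117.48 tcp [464.4  43.9  97.7] tilt 0.856
move tx -0.1482 ty 0.0091 tz 0.0261 twist -1.1801 | cur th 117.48 tcp [464.4  43.9  97.7] tilt 0.856
```

Request:
apply_moves(
  motion=[
    {"tx": 0, "ty": 0, "tz": 0, "twist": -0.17},
    {"tx": -0.02, "ty": 0.001, "tz": 0, "twist": -0.34},
    {"tx": -0.045, "ty": 0.003, "tz": 0, "twist": -0.51},
    {"tx": -0.07, "ty": 0.005, "tz": 0, "twist": -0.68},
    {"tx": -0.1, "ty": 0.006, "tz": 0, "twist": -0.85},
    {"tx": -0.13, "ty": 0.008, "tz": 0, "twist": -1.02},
    {"tx": -0.1483, "ty": 0.0092, "tz": 0.01, "twist": -1.18},
    {"tx": -0.1483, "ty": 0.0092, "tz": 0.022, "twist": -1.18},
    {"tx": -0.1483, "ty": 0.0092, "tz": 0.025, "twist": -1.18},
    {"tx": -0.1483, "ty": 0.0092, "tz": 0.025, "twist": -1.18},
  ],
)

```text
clock: 23.62
tool_pos: [0.5408, -0.0828, 0.073]
orientation: [0.007, -0.044, 0.999, 0.0]
wrist_force: [0.7, 0.1, -0.4]
gripper_width: 0.17
```

Run:
```python
from h import *
st();feed(-.085,.0725);feed(-.05,.0725)
p,d=snap('side','s14');cv2.imwrite('pics/s14c.png',cv2.resize(p[200:384,160:360,::-1],None,fx=3.2,fy=3.2))
inhand(pts('side',d),-.07,-.02)
```

```text
t 23.62 tcp [540.8 -82.8  73. ] F [ 0.7  0.1 -0.4] w 14.9 j [ 0.21  0.33 -0.5   0.   -0.73 -0.12]
move tx -0.0004 ty -0.0005 tz 0.0005 twist -0.0009 | cur th -174.95 tcp [540.8 -82.8  73. ] tilt 0.776
move tx -0.0004 ty -0.0355 tz 0.0005 twist -0.0009 | cur th -174.95 tcp [540.8 -82.8  73. ] tilt 0.776
blank 166 s range -0.0697 -0.0339 lat [-0.9 -1.5  0.9 -1.7 -0.1 -1.4 -1.3 -1.2 -1.2] z med 0.0594
tube 530 s range 0.008 0.0797 lat [ 0.2 -0.2 -0.6 -0.3 -0.5 -0.1 -1.2 -0.4  0.1 -0.2 -0.2 -0.6  0.1 -0.5
  0.2 -0.6 -0.1 -0.5] z med 0.0645
```

View pics/s14c.png

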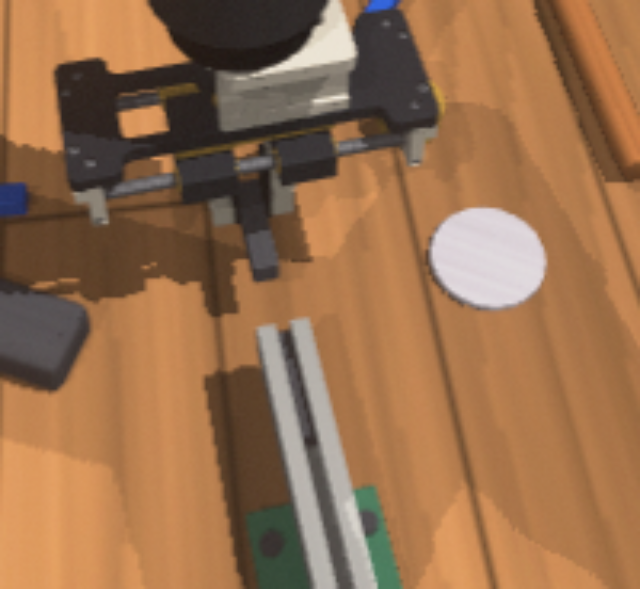

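Request:
apply_moves(
  motion=[
    {"tx": -0.0009, "ty": -0.015, "tz": 0, "twist": -0.001},
    {"tx": -0.0009, "ty": -0.03, "tz": 0, "twist": -0.001},
    {"tx": -0.0009, "ty": -0.038, "tz": 0, "twist": -0.001},
    {"tx": -0.0009, "ty": -0.046, "tz": 0, "twist": -0.001},
    {"tx": -0.0009, "ty": -0.046, "tz": 0, "twist": -0.001},
  ],
)

```text
clock: 24.3
tool_pos: [0.5461, -0.1292, 0.0735]
orientation: [0.007, -0.044, 0.999, 0.0]
wrist_force: [-0.9, 0.1, -1.7]
gripper_width: 0.168
```

Run:
```python
from h import *
st();feed(-.0135,.072)
p,d=snap('side','s15');cv2.imwrite('pics/s15c.png',cv2.resize(p[250:384,180:330,::-1],None,fx=4,fy=4))
inhand(pts('side',d),-.03,-.002)
```

```text
t 24.3 tcp [ 546.1 -129.2   73.5] F [-0.9  0.1 -1.7] w 14.8 j [ 0.12  0.35 -0.47  0.   -0.74 -0.03]
move tx 0.0007 ty -0.0254 tz 0.0015 twist -0.0005 | cur th -174.93 tcp [ 546.1 -129.2   73.5] tilt 0.827
blank 207 s range -0.0298 -0.0022 lat [ 0.1  5.4  0.1  0.  -0.8 -0.2  0.1] z med 0.0602
tube 536 s range 0.008 0.08 lat [-0.2  0.3 -0.4 -0.2 -0.7 -0.4 -0.5  0.1 -0.8  0.  -0.5 -0.  -0.3 -0.2
 -0.1 -0.5 -0.2 -0.4] z med 0.0647
```

View pics/s15c.png

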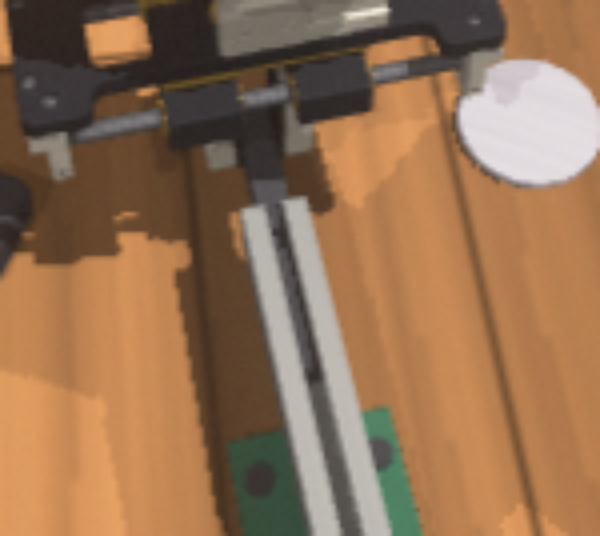

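Entering cleanly and pushing the first blank. I'll continue, lower it, release, and push from behind.

Request:
apply_moves(
  motion=[
    {"tx": 0.0005, "ty": -0.008, "tz": 0.001, "twist": 0},
    {"tx": 0.0005, "ty": -0.016, "tz": 0.001, "twist": 0},
    {"tx": 0.0005, "ty": -0.025, "tz": 0.001, "twist": 0},
    {"tx": 0.0005, "ty": -0.025, "tz": 0.003, "twist": 0},
    {"tx": 0.0005, "ty": -0.025, "tz": 0.003, "twist": 0},
  ],
)

```text
clock: 24.98
tool_pos: [0.5478, -0.154, 0.0704]
orientation: [0.007, -0.044, 0.999, 0.0]
wrist_force: [-0.2, 0.6, -0.9]
gripper_width: 0.164
```

Request:
apply_moves(
  motion=[
    {"tx": 0, "ty": 0, "tz": 0, "twist": 0},
    {"tx": 0, "ty": 0, "tz": 0, "twist": 0},
    {"tx": 0, "ty": 0, "tz": 0, "twist": 0},
    {"tx": 0, "ty": 0, "tz": -0.03, "twist": 0},
    {"tx": 0, "ty": 0.0, "tz": -0.045, "twist": 0},
    {"tx": 0, "ty": 0.045, "tz": -0.045, "twist": 0},
    {"tx": 0, "ty": 0.045, "tz": -0.045, "twist": 0},
  ],
  fingers=50,
)

```text
clock: 25.85
tool_pos: [0.5431, -0.1075, 0.1158]
orientation: [0.008, -0.045, 0.999, 0.001]
wrist_force: [0.4, -0.2, 0.1]
gripper_width: 0.5
```

Run:
```python
from h import *
st();feed(-.058,.069);feed(-.012,.069)
p,d=snap('side','s16');cv2.imwrite('pics/s16c.png',cv2.resize(p[200:384,160:350,::-1],None,fx=3.2,fy=3.2))
inhand(pts('side',d),-.03,-.002)
```

```text
t 25.85 tcp [ 543.1 -107.5  115.8] F [ 0.4 -0.2  0.1] w 44.0 j [ 0.16  0.28 -0.44  0.   -0.83 -0.07]
move tx 0.0004 ty -0.0028 tz 0.0468 twist 0.0014 | cur th -174.82 tcp [ 543.1 -107.5  115.8] tilt 0.877
move tx 0.0005 ty -0.0488 tz 0.0468 twist 0.0014 | cur th -174.82 tcp [ 543.1 -107.5  115.8] tilt 0.877
blank 93 s range -0.0232 -0.002 lat [-0.1 -0.  -0.8 -0.8  0.3] z med 0.0568
tube 537 s range 0.0081 0.08 lat [ 0.2 -0.2 -0.6 -0.6  0.1 -0.5 -0.1 -0.5 -0.6 -0.1 -0.6 -0.3  0.4 -0.6
 -0.2 -0.7 -0.2 -0.2] z med 0.0646
```

View pics/s16c.png

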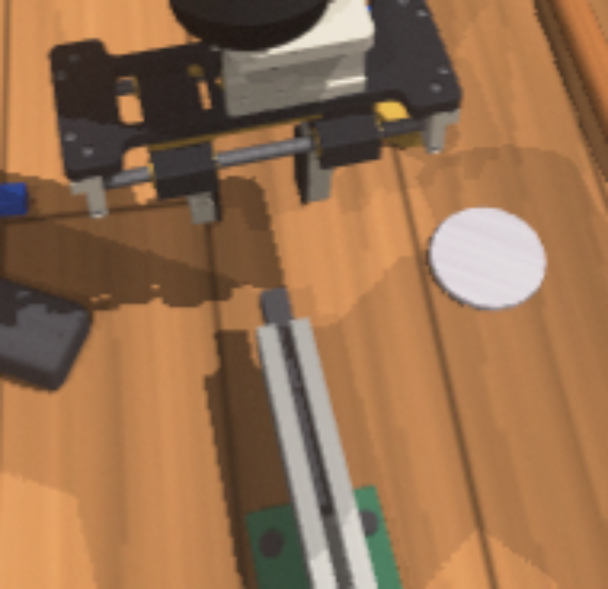

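Request:
apply_moves(
  motion=[
    {"tx": 0.0005, "ty": -0.0028, "tz": 0.0, "twist": 0.001},
    {"tx": 0.0005, "ty": -0.0028, "tz": 0.0, "twist": 0.001},
    {"tx": 0.0005, "ty": -0.0028, "tz": 0.025, "twist": 0.001},
    {"tx": 0.0005, "ty": -0.0028, "tz": 0.046, "twist": 0.001},
    {"tx": 0.0005, "ty": -0.0028, "tz": 0.047, "twist": 0.001},
    {"tx": 0.0005, "ty": -0.013, "tz": 0.047, "twist": 0.001},
    {"tx": 0.0005, "ty": -0.024, "tz": 0.047, "twist": 0.001},
    {"tx": 0.0005, "ty": -0.034, "tz": 0.047, "twist": 0.001},
    {"tx": 0.0005, "ty": -0.044, "tz": 0.047, "twist": 0.001},
    {"tx": 0.0005, "ty": -0.049, "tz": 0.047, "twist": 0.001},
    {"tx": 0.0005, "ty": -0.05, "tz": 0.047, "twist": 0.001},
  ],
  fingers=0,
)

```text
clock: 27.28
tool_pos: [0.548, -0.1578, 0.0688]
orientation: [0.008, -0.044, 0.999, 0.001]
wrist_force: [-1.9, 10.0, 5.5]
gripper_width: 0.005
```

Request:
apply_moves(
  motion=[
    {"tx": 0, "ty": 0.01, "tz": 0, "twist": 0},
    {"tx": 0, "ty": 0.04, "tz": 0, "twist": 0},
    {"tx": 0, "ty": 0.06, "tz": -0.04, "twist": 0},
    {"tx": 0, "ty": 0.1, "tz": -0.08, "twist": 0},
    {"tx": 0, "ty": 0.1, "tz": -0.08, "twist": 0},
  ],
  fingers=50,
)

```text
clock: 27.9
tool_pos: [0.5396, -0.0561, 0.1523]
orientation: [0.011, -0.046, 0.999, 0.001]
wrist_force: [-0.3, -1.2, 0.5]
gripper_width: 0.483
```

Run:
```python
from h import *
st();
p,d=snap('side','s17');snap('top','t17')
P=pts('side',d);inhand(P,-.03,-.002)
print(bl(P,(.5487,.165)),bl(pts('top',np.load('pics/t17.npy')),(.5487,.165)))
go(.5629,.1764,.07,128.2)
```

```text
t 27.9 tcp [539.6 -56.1 152.3] F [-0.3 -1.2  0.5] w 42.5 j [ 0.26  0.22 -0.43  0.   -0.9  -0.17]
blank 0
tube 535 s range 0.0082 0.0798 lat [-0.3 -0.4 -0.4 -0.3 -0.5 -0.7  0.1 -0.  -0.7  0.  -0.4 -0.3  0.1 -0.4
 -0.3 -0.7 -0.3 -0.1] z med 0.0646
None None
move tx -0.0449 ty 0.2308 tz 0.0802 twist 0.9940 | cur th -174.85 tcp [537.7 -57.7 149.2] tilt 0.923
```

View pics/s17.png

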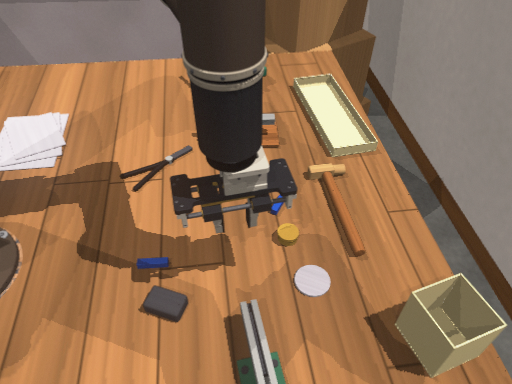

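View pics/t17.png

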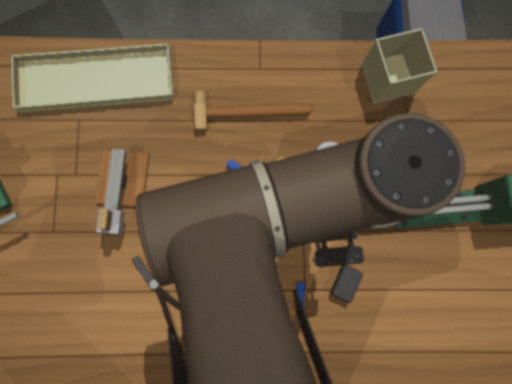

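Request:
apply_moves(
  motion=[
    {"tx": -0.008, "ty": 0.04, "tz": -0.01, "twist": 0.17},
    {"tx": -0.016, "ty": 0.08, "tz": -0.01, "twist": 0.34},
    {"tx": -0.024, "ty": 0.12, "tz": -0.01, "twist": 0.51},
    {"tx": -0.032, "ty": 0.16, "tz": -0.01, "twist": 0.68},
    {"tx": -0.04, "ty": 0.2, "tz": -0.01, "twist": 0.85},
    {"tx": -0.045, "ty": 0.231, "tz": -0.01, "twist": 0.994},
    {"tx": -0.045, "ty": 0.231, "tz": -0.01, "twist": 0.994},
  ],
)

```text
clock: 28.88
tool_pos: [0.5613, 0.1772, 0.1584]
orientation: [0.006, 0.437, 0.9, 0.004]
wrist_force: [-0.1, -0.5, 0.5]
gripper_width: 0.503
```

Run:
```python
from h import *
st();
p,d=snap('side','s18');snap('top','t18')
P=pts('side',d);
print(bl(P,(.5487,.165)),bl(pts('top',np.load('pics/t18.npy')),(.5487,.165)))
go(.5629,.1764,.07,128.2)
```

```text
t 28.88 tcp [561.3 177.2 158.4] F [-0.1 -0.5  0.5] w 44.3 j [ 0.64  0.29 -0.32  0.01 -0.95 -1.55]
((array([548.6, 164. ]), 60.3, 17.0, 38.71), (array([0.5485, 0.1629]), np.float64(38.371567581034725))) ((array([542.3, 161. ]), 42.4, 14.8, 37.88), (array([0.5422, 0.1609]), np.float64(38.34703215319172)))
move tx 0.0001 ty 0.0010 tz 0.0888 twist 0.0013 | cur th 128.28 tcp [561.  175.5 158.7] tilt 0.781
```

View pics/s18.png

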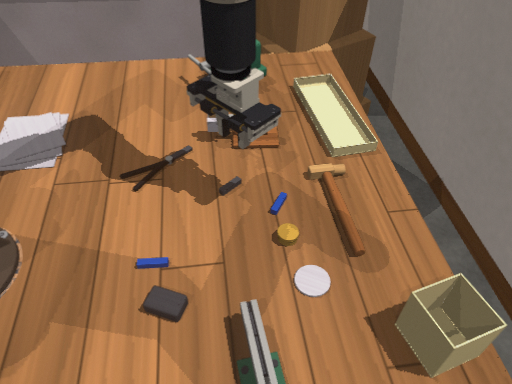

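Request:
apply_moves(
  motion=[
    {"tx": 0, "ty": 0.001, "tz": 0.04, "twist": 0.001},
    {"tx": 0, "ty": 0.001, "tz": 0.08, "twist": 0.001},
    {"tx": 0, "ty": 0.001, "tz": 0.11, "twist": 0.001},
    {"tx": 0, "ty": 0.001, "tz": 0.125, "twist": 0.001},
    {"tx": 0, "ty": 0.001, "tz": 0.129, "twist": 0.001},
    {"tx": 0, "ty": 0.001, "tz": 0.129, "twist": 0.001},
  ],
)

```text
clock: 29.72
tool_pos: [0.564, 0.1762, 0.0304]
orientation: [0.006, 0.437, 0.9, 0.004]
wrist_force: [-0.4, 0.7, -0.0]
gripper_width: 0.497
```

Run:
```python
from h import *
st();go(.5629,.1764,.0275,128.2)
```

```text
t 29.73 tcp [564.  176.2  30.4] F [-0.4  0.7 -0. ] w 43.7 j [ 0.64  0.45 -0.44  0.01 -0.67 -1.55]
move tx 0.0008 ty -0.0008 tz 0.0029 twist 0.0004 | cur th 128.22 tcp [564.  176.2  30.4] tilt 0.824
```

Request:
apply_moves(
  motion=[
    {"tx": 0, "ty": -0.0008, "tz": 0.0028, "twist": 0},
    {"tx": 0, "ty": -0.0008, "tz": 0.0028, "twist": 0},
    {"tx": 0, "ty": -0.0008, "tz": 0.0028, "twist": 0},
    {"tx": 0, "ty": -0.0008, "tz": 0.0028, "twist": 0},
    {"tx": 0, "ty": -0.0008, "tz": 0.0028, "twist": 0},
    {"tx": 0, "ty": 0, "tz": -0.03, "twist": 0},
    {"tx": 0, "ty": 0, "tz": -0.06, "twist": 0},
    {"tx": 0, "ty": 0, "tz": -0.07, "twist": 0},
    {"tx": 0, "ty": 0, "tz": -0.07, "twist": 0},
  ],
  fingers=0,
)

```text
clock: 30.85
tool_pos: [0.563, 0.1762, 0.1005]
orientation: [0.006, 0.437, 0.9, 0.004]
wrist_force: [-2.1, 0.9, -1.3]
gripper_width: 0.169
```

Run:
```python
from h import *
st();feed(-.085,.0975);feed(-.085,.073)
```

```text
t 30.85 tcp [563.  176.2 100.5] F [-2.1  0.9 -1.3] w 14.8 j [ 0.64  0.35 -0.38  0.01 -0.82 -1.55]
move tx -0.1905 ty -0.1777 tz 0.0021 twist -0.9929 | cur th 128.21 tcp [563.  176.2 100.5] tilt 0.857
move tx -0.1903 ty -0.1780 tz 0.0266 twist -0.9929 | cur th 128.21 tcp [563.  176.2 100.5] tilt 0.857
```

Request:
apply_moves(
  motion=[
    {"tx": -0.025, "ty": -0.024, "tz": 0, "twist": -0.15},
    {"tx": -0.055, "ty": -0.051, "tz": 0, "twist": -0.3},
    {"tx": -0.085, "ty": -0.079, "tz": 0, "twist": -0.46},
    {"tx": -0.115, "ty": -0.107, "tz": 0, "twist": -0.62},
    {"tx": -0.145, "ty": -0.136, "tz": 0, "twist": -0.78},
    {"tx": -0.172, "ty": -0.16, "tz": 0, "twist": -0.92},
    {"tx": -0.1904, "ty": -0.178, "tz": 0.01, "twist": -0.993},
    {"tx": -0.1904, "ty": -0.178, "tz": 0.022, "twist": -0.993},
    {"tx": -0.1904, "ty": -0.178, "tz": 0.026, "twist": -0.993},
    {"tx": -0.1904, "ty": -0.178, "tz": 0.026, "twist": -0.993},
  ],
)

```text
clock: 32.1
tool_pos: [0.541, -0.0829, 0.0728]
orientation: [0.007, -0.045, 0.999, 0.001]
wrist_force: [0.4, -0.5, -1.1]
gripper_width: 0.168
```

Run:
```python
from h import *
st();feed(-.085,.073)
p,d=snap('side','s19');cv2.imwrite('pics/s19c.png',cv2.resize(p[200:384,160:360,::-1],None,fx=3.2,fy=3.2))
inhand(pts('side',d),-.07,-.02)
```

```text
t 32.1 tcp [541.  -82.9  72.8] F [ 0.4 -0.5 -1.1] w 14.8 j [ 0.21  0.33 -0.5   0.   -0.73 -0.12]
move tx -0.0002 ty -0.0005 tz -0.0002 twist 0.0004 | cur th -174.88 tcp [541.  -82.9  72.8] tilt 0.772
blank 160 s range -0.0694 -0.0354 lat [-0.5 -1.2 -1.  -1.1 -0.9 -1.2 -0.8 -1.3 -0.8] z med 0.059
tube 537 s range 0.0083 0.0798 lat [-0.9 -0.3 -0.3 -0.5 -0.  -0.3 -0.6 -0.5 -0.4  0.1 -0.4 -0.2 -0.4 -0.7
 -0.  -0.4 -0.1 -0.5] z med 0.0646
```

View pics/s19c.png

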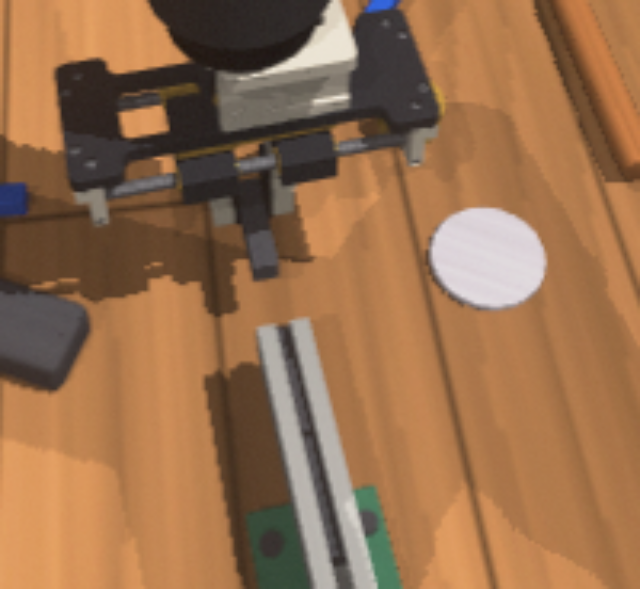

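Request:
apply_moves(
  motion=[
    {"tx": -0.0007, "ty": -0.015, "tz": 0, "twist": 0},
    {"tx": -0.0007, "ty": -0.03, "tz": 0, "twist": 0},
    {"tx": -0.0007, "ty": -0.038, "tz": 0, "twist": 0},
    {"tx": -0.0007, "ty": -0.046, "tz": 0, "twist": 0},
    {"tx": -0.0007, "ty": -0.046, "tz": 0, "twist": 0},
  ],
)

```text
clock: 32.78
tool_pos: [0.5461, -0.1292, 0.0733]
orientation: [0.007, -0.044, 0.999, 0.001]
wrist_force: [-0.1, -0.1, -0.6]
gripper_width: 0.166
```

Run:
```python
from h import *
st();feed(-.0135,.0725)
p,d=snap('side','s20')
inhand(pts('side',d),-.03,-.002)
```

```text
t 32.77 tcp [ 546.1 -129.2   73.3] F [-0.1 -0.1 -0.6] w 14.6 j [ 0.12  0.35 -0.47 -0.   -0.74 -0.03]
move tx 0.0008 ty -0.0254 tz 0.0007 twist -0.0002 | cur th -174.91 tcp [ 546.1 -129.2   73.3] tilt 0.821
blank 202 s range -0.0296 -0.0021 lat [-0.2  4.1 -0.4 -0.  -0.3 -0.1  0.2] z med 0.0598
tube 532 s range 0.008 0.0798 lat [ 0.2 -0.2 -0.6 -0.1 -0.5 -0.6 -0.5  0.  -0.7 -0.1 -0.8 -0.2 -0.3 -0.3
 -0.6 -0.5 -0.1 -0.5] z med 0.0647
```

Request:
apply_moves(
  motion=[
    {"tx": 0.0004, "ty": -0.008, "tz": 0.001, "twist": 0},
    {"tx": 0.0004, "ty": -0.016, "tz": 0.001, "twist": 0},
    {"tx": 0.0004, "ty": -0.025, "tz": 0.001, "twist": 0},
    {"tx": 0.0004, "ty": -0.025, "tz": 0.003, "twist": 0},
    {"tx": 0.0004, "ty": -0.025, "tz": 0.003, "twist": 0},
  ],
)

```text
clock: 33.45
tool_pos: [0.5481, -0.1542, 0.0703]
orientation: [0.007, -0.044, 0.999, 0.001]
wrist_force: [0.4, -0.7, 0.8]
gripper_width: 0.168
```

Request:
apply_moves(
  motion=[
    {"tx": 0, "ty": 0, "tz": 0, "twist": 0},
    {"tx": 0, "ty": 0, "tz": 0, "twist": 0},
    {"tx": 0, "ty": 0, "tz": 0, "twist": 0},
    {"tx": 0, "ty": 0, "tz": -0.03, "twist": 0},
    {"tx": 0, "ty": 0.0, "tz": -0.045, "twist": 0},
    {"tx": 0, "ty": 0.045, "tz": -0.045, "twist": 0},
    {"tx": 0, "ty": 0.045, "tz": -0.045, "twist": 0},
  ],
  fingers=50,
)

```text
clock: 34.33
tool_pos: [0.5434, -0.1077, 0.1157]
orientation: [0.008, -0.045, 0.999, 0.001]
wrist_force: [1.6, 0.1, -0.5]
gripper_width: 0.503
```

Run:
```python
from h import *
st();feed(-.058,.069);feed(-.0115,.069)
p,d=snap('side','s21');cv2.imwrite('pics/s21c.png',cv2.resize(p[200:384,160:350,::-1],None,fx=3.2,fy=3.2))
inhand(pts('side',d),-.03,-.002)
```

```text
t 34.33 tcp [ 543.4 -107.7  115.7] F [ 1.6  0.1 -0.5] w 44.3 j [ 0.16  0.28 -0.44  0.   -0.83 -0.07]
move tx 0.0007 ty -0.0026 tz 0.0467 twist 0.0017 | cur th -174.80 tcp [ 543.4 -107.7  115.7] tilt 0.882
move tx 0.0008 ty -0.0491 tz 0.0467 twist 0.0017 | cur th -174.80 tcp [ 543.4 -107.7  115.7] tilt 0.882
blank 100 s range -0.0247 -0.0025 lat [ 0.3 -0.   0.   0.   0.   0.6] z med 0.0567
tube 533 s range 0.0082 0.0798 lat [-0.1 -0.1 -0.3 -0.3 -0.5 -0.5 -0.6  0.1 -0.8  0.2 -0.3 -0.7 -0.6 -0.3
  0.1 -0.6 -0.3 -0.2] z med 0.0646
```

View pics/s21c.png

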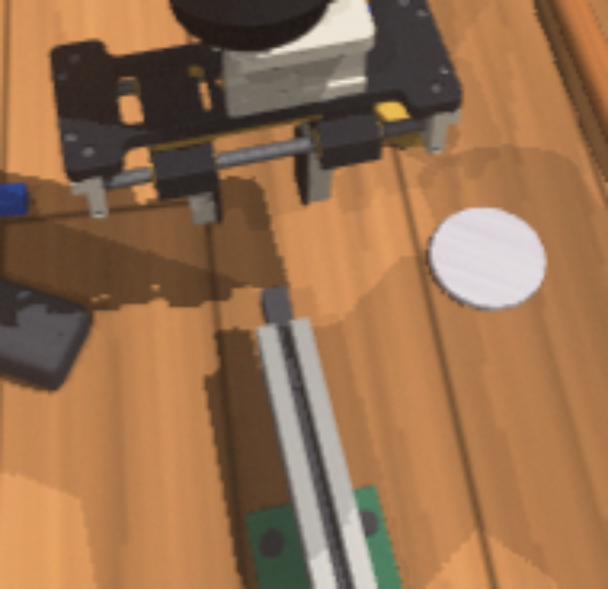

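Request:
apply_moves(
  motion=[
    {"tx": 0.0007, "ty": -0.0026, "tz": 0.0, "twist": 0.001},
    {"tx": 0.0007, "ty": -0.0026, "tz": 0.0, "twist": 0.001},
    {"tx": 0.0007, "ty": -0.0026, "tz": 0.025, "twist": 0.001},
    {"tx": 0.0007, "ty": -0.0026, "tz": 0.046, "twist": 0.001},
    {"tx": 0.0007, "ty": -0.0026, "tz": 0.047, "twist": 0.001},
    {"tx": 0.0007, "ty": -0.014, "tz": 0.047, "twist": 0.001},
    {"tx": 0.0007, "ty": -0.026, "tz": 0.047, "twist": 0.001},
    {"tx": 0.0007, "ty": -0.038, "tz": 0.047, "twist": 0.001},
    {"tx": 0.0007, "ty": -0.0495, "tz": 0.047, "twist": 0.001},
    {"tx": 0.0007, "ty": -0.0503, "tz": 0.047, "twist": 0.001},
    {"tx": 0.0007, "ty": -0.0503, "tz": 0.047, "twist": 0.001},
  ],
  fingers=0,
)

```text
clock: 35.75
tool_pos: [0.5483, -0.1578, 0.0691]
orientation: [0.008, -0.045, 0.999, 0.001]
wrist_force: [-1.9, 11.9, 7.1]
gripper_width: 0.002
```

Request:
apply_moves(
  motion=[
    {"tx": 0, "ty": 0.01, "tz": 0, "twist": 0},
    {"tx": 0, "ty": 0.04, "tz": 0, "twist": 0},
    {"tx": 0, "ty": 0.06, "tz": -0.04, "twist": 0},
    {"tx": 0, "ty": 0.1, "tz": -0.08, "twist": 0},
    {"tx": 0, "ty": 0.15, "tz": -0.1, "twist": 0},
    {"tx": 0, "ty": 0.15, "tz": -0.1, "twist": 0},
  ],
  fingers=50,
)

```text
clock: 36.5
tool_pos: [0.5343, -0.0063, 0.1716]
orientation: [0.01, -0.046, 0.999, 0.002]
wrist_force: [0.2, -0.6, -0.1]
gripper_width: 0.493
```

Run:
```python
from h import *
st()
p,d=snap('side','s22');cv2.imwrite('pics/s22c.png',cv2.resize(p[290:370,220:310,::-1],None,fx=7,fy=7))
inhand(pts('side',d),-.03,-.002)
p,d=snap('top','t22');cv2.imwrite('pics/t22c.png',cv2.resize(p[180:240,350:440,::-1],None,fx=7,fy=7))
go(.5337,.3599,.19,-94.9);
```

```text
t 36.5 tcp [534.3  -6.3 171.6] F [ 0.2 -0.6 -0.1] w 43.4 j [ 0.36  0.19 -0.43  0.   -0.94 -0.27]
blank 0
tube 534 s range 0.008 0.0799 lat [-0.3 -0.4 -0.4 -0.3 -0.5 -0.4 -0.4  0.  -0.8 -0.3 -0.7 -0.4  0.2 -0.4
  0.1 -0.2 -0.4 -0.1] z med 0.0647
move tx -0.0342 ty 0.3669 tz -0.0192 twist -1.3948 | cur th -174.81 tcp [533.1  -8.5 169.5] tilt 0.943
```

View pics/s22c.png

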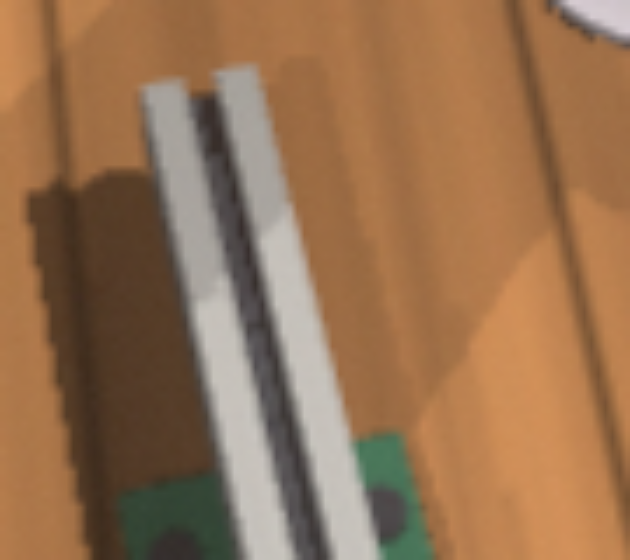

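View pics/t22c.png

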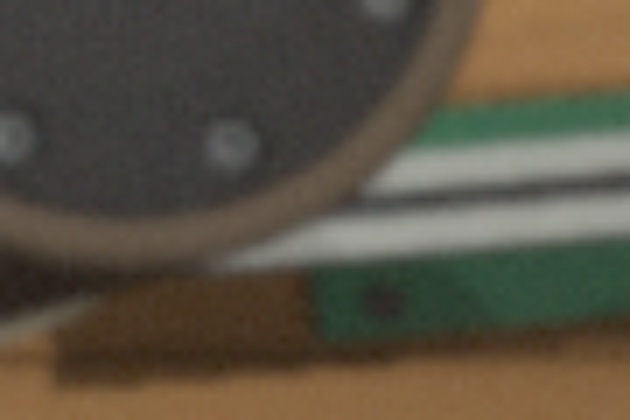

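Run:
```python
from h import *
m=np.array([.5488,-.1672])
for s in(-.003,-.001,0,.002,.005):
    print(s,[((proj('side',[*(m+U*s),z])[0]-[220,290])*7).round(0) for z in(.065,.0575)])
```

```text
-0.003 [array([193.,  50.]), array([193.,  66.])]
-0.001 [array([195.,  57.]), array([195.,  73.])]
0 [array([195.,  61.]), array([195.,  77.])]
0.002 [array([197.,  68.]), array([197.,  84.])]
0.005 [array([200.,  79.]), array([200.,  95.])]
```

Request:
apply_moves(
  motion=[
    {"tx": -0.004, "ty": 0.04, "tz": -0.02, "twist": -0.17},
    {"tx": -0.008, "ty": 0.08, "tz": -0.02, "twist": -0.34},
    {"tx": -0.012, "ty": 0.125, "tz": -0.02, "twist": -0.51},
    {"tx": -0.016, "ty": 0.17, "tz": -0.02, "twist": -0.68},
    {"tx": -0.02, "ty": 0.215, "tz": -0.02, "twist": -0.85},
    {"tx": -0.024, "ty": 0.26, "tz": -0.02, "twist": -1.02},
    {"tx": -0.028, "ty": 0.31, "tz": -0.02, "twist": -1.19},
    {"tx": -0.034, "ty": 0.367, "tz": -0.019, "twist": -1.36},
    {"tx": -0.034, "ty": 0.367, "tz": -0.019, "twist": -1.395},
    {"tx": -0.034, "ty": 0.367, "tz": -0.019, "twist": -1.395},
  ],
  fingers=50,
)

```text
clock: 37.85
tool_pos: [0.5336, 0.3587, 0.1882]
orientation: [0.006, -0.676, 0.737, -0.004]
wrist_force: [-0.1, -0.8, 0.2]
gripper_width: 0.501
```

Run:
```python
from h import *
st();go(.5337,.3599,.14,-94.9);go(.5337,.3599,.101,-94.9)
p,d=snap('side','s23');cv2.imwrite('pics/s23c.png',cv2.resize(p[40:200,130:330,::-1],None,fx=3.5,fy=3.5))
```

```text
t 37.85 tcp [533.6 358.7 188.2] F [-0.1 -0.8  0.2] w 44.1 j [ 0.9   0.34 -0.16  0.01 -1.05  0.58]
move tx -0.0011 ty 0.0006 tz 0.0482 twist -0.0012 | cur th -94.97 tcp [533.6 358.7 188.2] tilt 0.822
move tx -0.0010 ty 0.0012 tz 0.0872 twist -0.0012 | cur th -94.97 tcp [533.6 358.7 188.2] tilt 0.822
```

View pics/s23c.png

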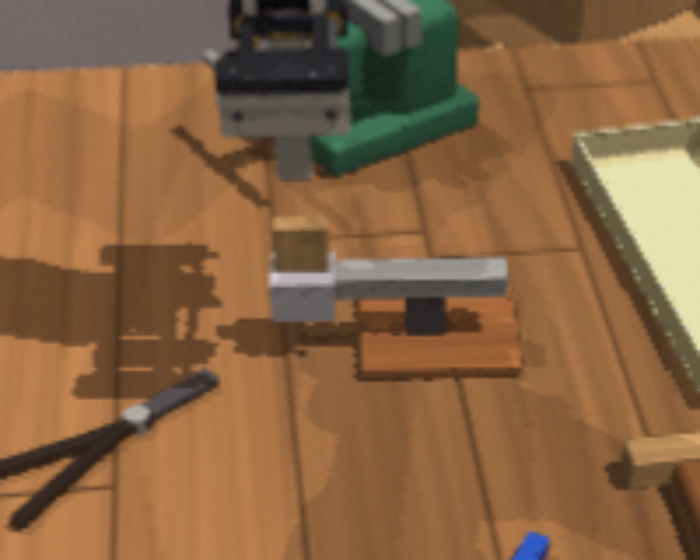

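Request:
apply_moves(
  motion=[
    {"tx": -0.001, "ty": 0.0008, "tz": 0.03, "twist": 0},
    {"tx": -0.001, "ty": 0.0008, "tz": 0.06, "twist": 0},
    {"tx": -0.001, "ty": 0.0012, "tz": 0.08, "twist": 0},
    {"tx": -0.001, "ty": 0.0012, "tz": 0.088, "twist": 0},
    {"tx": -0.001, "ty": 0.0012, "tz": 0.089, "twist": 0},
    {"tx": -0.001, "ty": 0.0012, "tz": 0.089, "twist": 0},
  ],
)

```text
clock: 38.65
tool_pos: [0.5344, 0.3596, 0.1006]
orientation: [0.007, -0.675, 0.738, -0.004]
wrist_force: [0.4, -0.2, 1.0]
gripper_width: 0.499
```

Request:
apply_moves(
  motion=[
    {"tx": 0, "ty": 0, "tz": 0, "twist": 0},
    {"tx": 0, "ty": 0, "tz": 0, "twist": 0},
    {"tx": 0, "ty": 0, "tz": 0, "twist": 0},
    {"tx": 0, "ty": 0, "tz": 0, "twist": 0},
    {"tx": 0, "ty": 0, "tz": 0, "twist": 0},
  ],
  fingers=0,
)

```text
clock: 39.28
tool_pos: [0.5344, 0.3597, 0.1008]
orientation: [0.007, -0.675, 0.738, -0.004]
wrist_force: [-0.8, -1.4, 2.0]
gripper_width: 0.171
```

Run:
```python
from h import *
st();go(.5337,.3599,.19,-94.9)
```

```text
t 39.27 tcp [534.4 359.7 100.8] F [-0.8 -1.4  2. ] w 15.0 j [ 0.9   0.43 -0.26  0.01 -0.87  0.57]
move tx -0.0005 ty -0.0007 tz -0.0892 twist -0.0027 | cur th -95.05 tcp [534.4 359.7 100.8] tilt 0.920
```

Request:
apply_moves(
  motion=[
    {"tx": 0, "ty": 0, "tz": -0.03, "twist": 0},
    {"tx": 0, "ty": 0, "tz": -0.06, "twist": 0},
    {"tx": 0, "ty": 0, "tz": -0.09, "twist": 0},
    {"tx": 0, "ty": 0, "tz": -0.09, "twist": 0},
  ],
)

```text
clock: 39.78
tool_pos: [0.5339, 0.3604, 0.1933]
orientation: [0.009, -0.675, 0.737, -0.004]
wrist_force: [0.1, -0.3, -1.5]
gripper_width: 0.166
```

Run:
```python
from h import *
st();feed(.015,.19)
```

```text
t 39.77 tcp [533.9 360.4 193.3] F [ 0.1 -0.3 -1.5] w 14.6 j [ 0.9   0.34 -0.16  0.01 -1.05  0.57]
move tx 0.5398 ty -0.0639 tz 0.0004 twist 1.3938 | cur th -95.04 tcp [533.9 360.4 193.3] tilt 1.134
```

Request:
apply_moves(
  motion=[
    {"tx": 0.054, "ty": -0.006, "tz": 0.0, "twist": 0.15},
    {"tx": 0.108, "ty": -0.012, "tz": 0.0, "twist": 0.3},
    {"tx": 0.162, "ty": -0.019, "tz": 0.0, "twist": 0.45},
    {"tx": 0.216, "ty": -0.025, "tz": 0.0, "twist": 0.6},
    {"tx": 0.27, "ty": -0.032, "tz": 0.0, "twist": 0.75},
    {"tx": 0.324, "ty": -0.038, "tz": 0.0, "twist": 0.9},
    {"tx": 0.378, "ty": -0.045, "tz": 0.0, "twist": 1.05},
    {"tx": 0.432, "ty": -0.051, "tz": 0.0, "twist": 1.2},
    {"tx": 0.486, "ty": -0.058, "tz": 0.0, "twist": 1.3},
    {"tx": 0.54, "ty": -0.064, "tz": 0.0, "twist": 1.394},
    {"tx": 0.54, "ty": -0.064, "tz": 0.0, "twist": 1.394},
    {"tx": 0.54, "ty": -0.064, "tz": 0.0, "twist": 1.394},
  ],
)

```text
clock: 41.28
tool_pos: [0.5495, -0.1833, 0.1893]
orientation: [0.009, -0.044, 0.999, 0.003]
wrist_force: [-0.2, 0.3, -1.7]
gripper_width: 0.169
```

Run:
```python
from h import *
st();feed(.015,.13);feed(.015,.103)
p,d=snap('side','s24');cv2.imwrite('pics/s24c.png',cv2.resize(p[180:384,140:370,::-1],None,fx=3,fy=3))
P=pts('side',d)
q=P[roi(P,.5,.6,-.21,-.14,.15,.168)];print(rect(q),np.median(q[:,2])) if len(q)>10 else print(len(q))
```

```text
t 41.27 tcp [ 549.5 -183.3  189.3] F [-0.2  0.3 -1.7] w 14.9 j [ 0.01  0.24 -0.3  -0.01 -1.01  0.08]
move tx 0.0004 ty -0.0000 tz 0.0593 twist -0.0011 | cur th -174.96 tcp [ 549.5 -183.3  189.3] tilt 1.046
move tx 0.0008 ty -0.0001 tz 0.0863 twist -0.0011 | cur th -174.96 tcp [ 549.5 -183.3  189.3] tilt 1.046
(array([ 550.7, -197.4]), 42.1, 19.2, 4.17) 0.15524020527321358
```

View pics/s24c.png

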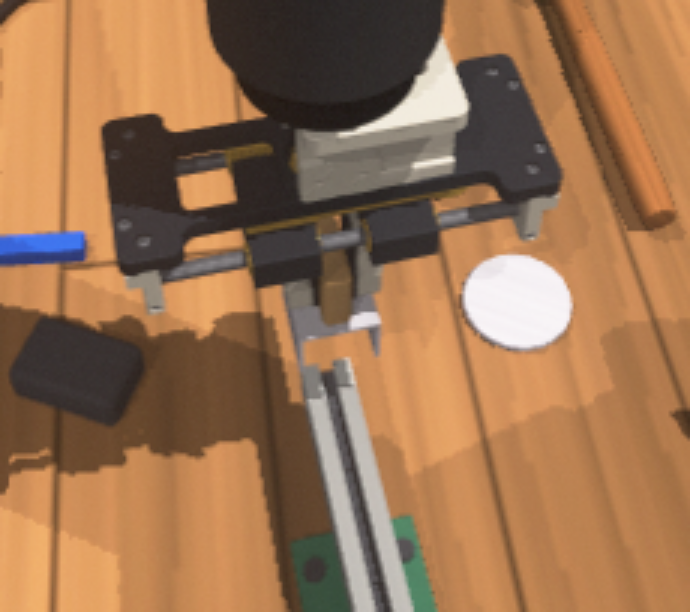

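Request:
apply_moves(
  motion=[
    {"tx": 0.0004, "ty": 0, "tz": 0.03, "twist": 0},
    {"tx": 0.0006, "ty": 0, "tz": 0.055, "twist": 0},
    {"tx": 0.0006, "ty": 0, "tz": 0.07, "twist": 0},
    {"tx": 0.0006, "ty": 0, "tz": 0.08, "twist": 0},
    {"tx": 0.0006, "ty": 0, "tz": 0.085, "twist": 0},
    {"tx": 0.0006, "ty": 0, "tz": 0.085, "twist": 0},
  ],
)

```text
clock: 42.08
tool_pos: [0.5508, -0.1821, 0.1048]
orientation: [0.009, -0.045, 0.999, 0.003]
wrist_force: [0.1, 0.2, -1.5]
gripper_width: 0.169
```

Run:
```python
from h import *
st();feed(.015,.1015)
p,d=snap('side','s25');cv2.imwrite('pics/s25c.png',cv2.resize(p[250:384,180:330,::-1],None,fx=4,fy=4))
```

```text
t 42.08 tcp [ 550.8 -182.1  104.8] F [ 0.1  0.2 -1.5] w 14.8 j [ 0.01  0.33 -0.39 -0.01 -0.83  0.08]
move tx 0.0008 ty -0.0008 tz 0.0032 twist 0.0004 | cur th -174.88 tcp [ 550.8 -182.1  104.8] tilt 1.082
```

View pics/s25c.png

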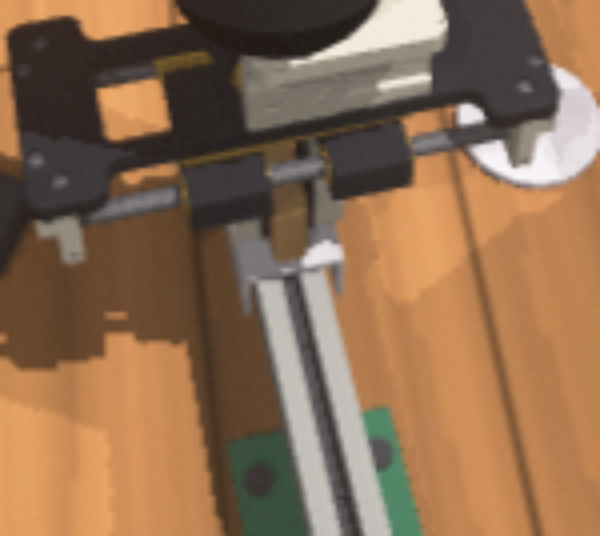

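Request:
apply_moves(
  motion=[
    {"tx": 0.0004, "ty": -0.001, "tz": 0.002, "twist": 0},
    {"tx": 0.0004, "ty": -0.002, "tz": 0.002, "twist": 0},
    {"tx": 0.0004, "ty": -0.003, "tz": 0.002, "twist": 0},
    {"tx": 0.0004, "ty": -0.003, "tz": 0.002, "twist": 0},
  ],
)

```text
clock: 42.62
tool_pos: [0.5509, -0.1853, 0.1032]
orientation: [0.009, -0.045, 0.999, 0.003]
wrist_force: [0.8, 0.2, -1.1]
gripper_width: 0.166
```

Request:
apply_moves(
  motion=[
    {"tx": 0, "ty": -0.001, "tz": 0, "twist": 0},
    {"tx": 0, "ty": -0.001, "tz": 0, "twist": 0},
  ],
)

```text
clock: 42.88
tool_pos: [0.551, -0.1864, 0.1032]
orientation: [0.009, -0.045, 0.999, 0.003]
wrist_force: [0.4, 0.3, -0.6]
gripper_width: 0.168
```

Request:
apply_moves(
  motion=[
    {"tx": 0, "ty": -0.001, "tz": 0, "twist": 0},
    {"tx": 0, "ty": -0.001, "tz": 0, "twist": 0},
  ],
)

```text
clock: 43.12
tool_pos: [0.5511, -0.1875, 0.1031]
orientation: [0.009, -0.045, 0.999, 0.003]
wrist_force: [0.2, -0.5, -1.3]
gripper_width: 0.17
```

Request:
apply_moves(
  motion=[
    {"tx": 0, "ty": -0.001, "tz": 0, "twist": 0},
    {"tx": 0, "ty": -0.001, "tz": 0, "twist": 0},
  ],
)

```text
clock: 43.38
tool_pos: [0.5512, -0.1885, 0.1031]
orientation: [0.009, -0.044, 0.999, 0.003]
wrist_force: [0.1, -0.6, -2.3]
gripper_width: 0.173
```

Request:
apply_moves(
  motion=[
    {"tx": 0, "ty": -0.0007, "tz": 0, "twist": 0},
    {"tx": 0, "ty": -0.0007, "tz": 0, "twist": 0},
  ],
)

```text
clock: 43.62
tool_pos: [0.5513, -0.1893, 0.1031]
orientation: [0.009, -0.044, 0.999, 0.003]
wrist_force: [0.2, -0.1, -1.4]
gripper_width: 0.171
```

Request:
apply_moves(
  motion=[
    {"tx": 0, "ty": -0.0007, "tz": 0, "twist": 0},
    {"tx": 0, "ty": -0.0007, "tz": 0, "twist": 0},
  ],
)

```text
clock: 43.88
tool_pos: [0.5513, -0.19, 0.1031]
orientation: [0.009, -0.044, 0.999, 0.003]
wrist_force: [0.7, 0.7, -1.6]
gripper_width: 0.168
```

Request:
apply_moves(
  motion=[
    {"tx": 0, "ty": -0.0007, "tz": 0, "twist": 0},
    {"tx": 0, "ty": -0.0007, "tz": 0, "twist": 0},
  ],
)

```text
clock: 44.12
tool_pos: [0.5514, -0.1908, 0.1031]
orientation: [0.009, -0.044, 0.999, 0.003]
wrist_force: [-0.1, 0.1, -2.3]
gripper_width: 0.168
```

Run:
```python
from h import *
st()
p,d=snap('side','s26');cv2.imwrite('pics/s26c.png',cv2.resize(p[270:350,210:300,::-1],None,fx=7,fy=7))
P=pts('side',d)
q=P[roi(P,.5,.6,-.23,-.14,.0685,.075)];print(rect(q),np.percentile(q,[2,98],axis=0).round(4))
nn=np.array([-U[1],U[0]]);s=(P[...,:2]-M)@U;t=(P[...,:2]-M)@nn
m=(abs(t)<.016)&(s>.02)&(s<.06)
for a in np.arange(.026,.056,.002):
    k=m&(s>=a)&(s<a+.002);print(round(a,3),k.sum(),np.percentile(P[k][:,2],[10,50,90]).round(4))
```

```text
t 44.12 tcp [ 551.4 -190.8  103.1] F [-0.1  0.1 -2.3] w 14.8 j [-0.    0.34 -0.39 -0.01 -0.82  0.1 ]
(array([ 553. , -204.5]), 41.3, 17.3, 5.19) [[ 0.5331 -0.2139  0.0686]
 [ 0.5731 -0.1957  0.0741]]
0.026 45 [0.1234 0.5199 0.5202]
0.028 63 [0.0694 0.5197 0.5202]
0.03 69 [0.0684 0.5194 0.5202]
0.032 101 [0.0699 0.1083 0.52  ]
0.034 121 [0.07   0.1117 0.5201]
0.036 68 [0.0678 0.5194 0.52  ]
0.038 78 [0.0684 0.5189 0.5202]
0.04 135 [0.0683 0.1018 0.52  ]
0.042 139 [0.0571 0.094  0.5199]
0.044 104 [0.0648 0.5191 0.52  ]
0.046 94 [0.0639 0.172  0.5197]
0.048 261 [0.0647 0.1924 0.5196]
0.05 248 [0.1595 0.1981 0.5195]
0.052 113 [0.064  0.5175 0.5196]
0.054 110 [0.0641 0.1673 0.5193]
```

View pics/s26c.png

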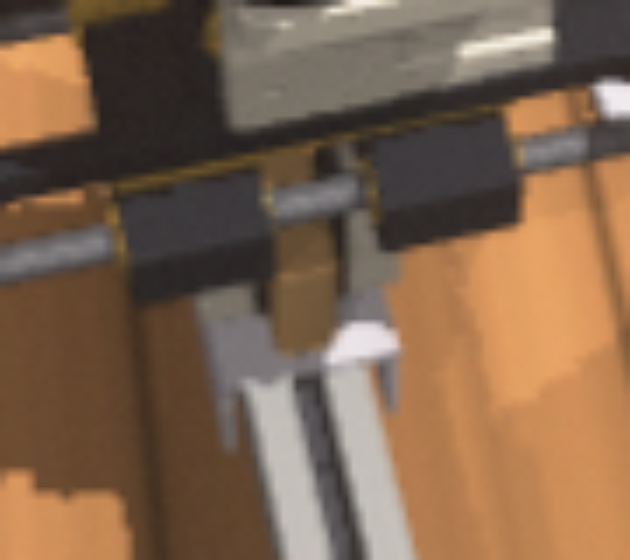

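Request:
apply_moves(
  motion=[
    {"tx": 0, "ty": -0.0007, "tz": 0, "twist": 0},
    {"tx": 0, "ty": -0.0007, "tz": 0, "twist": 0},
  ],
)

```text
clock: 44.42
tool_pos: [0.5514, -0.1911, 0.1031]
orientation: [0.009, -0.044, 0.999, 0.003]
wrist_force: [-0.8, 3.0, -0.5]
gripper_width: 0.167
```

Request:
apply_moves(
  motion=[
    {"tx": 0, "ty": -0.0007, "tz": 0, "twist": 0},
    {"tx": 0, "ty": -0.0007, "tz": 0, "twist": 0},
  ],
)

```text
clock: 44.68
tool_pos: [0.5514, -0.1912, 0.103]
orientation: [0.009, -0.044, 0.999, 0.003]
wrist_force: [-1.2, 5.5, -0.4]
gripper_width: 0.17
```

Request:
apply_moves(
  motion=[
    {"tx": 0, "ty": 0.001, "tz": 0, "twist": 0},
    {"tx": 0, "ty": 0.0018, "tz": 0.0, "twist": 0},
    {"tx": 0, "ty": 0.0018, "tz": 0.0012, "twist": 0},
    {"tx": 0, "ty": 0.0018, "tz": 0.0022, "twist": 0},
    {"tx": 0, "ty": 0.0018, "tz": 0.0022, "twist": 0},
  ],
)

```text
clock: 45.3
tool_pos: [0.5514, -0.1896, 0.1013]
orientation: [0.009, -0.044, 0.999, 0.003]
wrist_force: [-1.3, 1.5, 4.4]
gripper_width: 0.172
```

Run:
```python
from h import *
st();feed(.02,.101)
```

```text
t 45.3 tcp [ 551.4 -189.6  101.3] F [-1.3  1.5  4.4] w 15.2 j [-0.    0.34 -0.39 -0.01 -0.82  0.1 ]
move tx 0.0007 ty 0.0017 tz 0.0003 twist -0.0002 | cur th -174.91 tcp [ 551.4 -189.6  101.3] tilt 1.141
```

Seated, with a flap gap of about 1.5 mm. Now I'll release and retreat straight up.

Request:
apply_moves(
  motion=[
    {"tx": 0, "ty": 0, "tz": -0.0003, "twist": 0},
    {"tx": 0, "ty": 0, "tz": -0.0003, "twist": 0},
    {"tx": 0, "ty": 0, "tz": -0.0003, "twist": 0},
    {"tx": 0, "ty": 0, "tz": -0.0003, "twist": 0},
    {"tx": 0, "ty": 0, "tz": -0.03, "twist": 0},
    {"tx": 0, "ty": 0, "tz": -0.07, "twist": 0},
    {"tx": 0, "ty": 0, "tz": -0.11, "twist": 0},
    {"tx": 0, "ty": 0.06, "tz": -0.13, "twist": 0},
    {"tx": 0, "ty": 0.12, "tz": -0.13, "twist": 0},
    {"tx": 0, "ty": 0.18, "tz": -0.13, "twist": 0},
    {"tx": 0, "ty": 0.24, "tz": -0.13, "twist": 0},
    {"tx": 0, "ty": 0.24, "tz": -0.13, "twist": 0},
  ],
  fingers=60,
)

```text
clock: 46.8
tool_pos: [0.5274, 0.0521, 0.2328]
orientation: [0.01, -0.047, 0.999, 0.003]
wrist_force: [-0.7, -1.0, -0.6]
gripper_width: 0.605
```

Run:
```python
from h import *
st()
p,d=snap('side','s27');cv2.imwrite('pics/s27c.png',cv2.resize(p[270:360,200:310,::-1],None,fx=6,fy=6))
P=pts('side',d)
q=P[roi(P,.5,.6,-.215,-.14,.066,.072)];print(rect(q),np.percentile(q,[2,50,98],axis=0).round(4))
q=P[roi(P,.5,.6,-.23,-.14,.1,.115)];print('grip',rect(q))
p,d=snap('top','t27');cv2.imwrite('pics/t27c.png',cv2.resize(p[170:240,340:440,::-1],None,fx=7,fy=7))
P=pts('top',d)
q=P[roi(P,.5,.6,-.23,-.14,.1,.115)];print('grip',rect(q)) if len(q)>5 else 0
```

```text
t 46.8 tcp [527.4  52.1 232.8] F [-0.7 -1.  -0.6] w 53.2 j [ 0.47  0.12 -0.35  0.   -1.08 -0.38]
(array([ 551.4, -189.2]), 46.0, 42.1, 95.06) [[ 0.5305 -0.2118  0.066 ]
 [ 0.544  -0.1941  0.0674]
 [ 0.5722 -0.1669  0.0702]]
grip (array([ 551.3, -189.8]), 39.8, 15.0, 95.13)
grip (array([ 551.9, -187.8]), 39.8, 15.1, 94.61)
```

View pics/s27c.png

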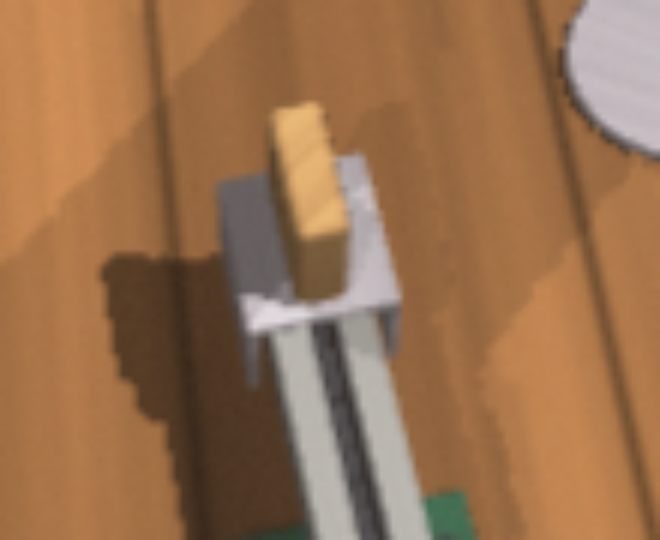

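View pics/t27c.png

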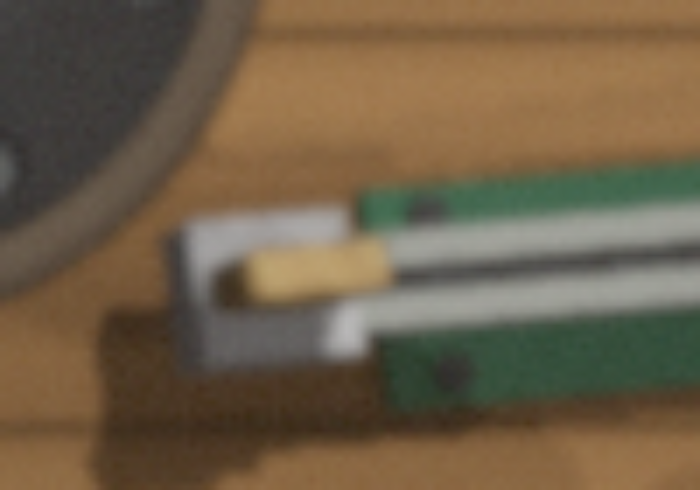

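View pics/s27.png

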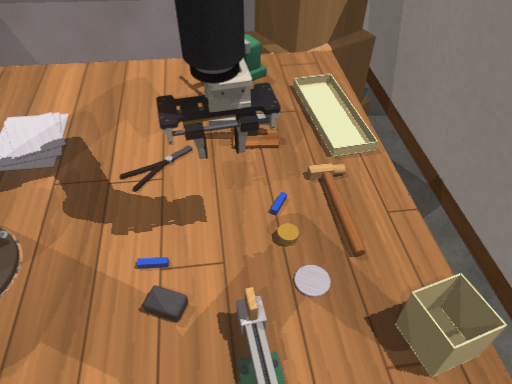

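Run:
```python
from h import *
print(bot.hand_in());st()
```

```text
the job is handed in; nothing more can be done
None
the job is handed in; nothing more can be done
```

I finished the job and handed it in at about 47 s of the 210 s allowed. No verdict is reported on hand-in.

- **Keeper off:** I lifted it from the tube mouth and hung it over the free end of the stake bar before loading.
- **Blanks:** Three steel blanks were on the bench and I saw no fourth. I fed all three in end to end, pushing each with the closed fingers until they met the tube face. The last pushes reached about 10–12 N. After the final push, nothing stood out of the mouth in the side camera picture and depth.
- **Keeper back:** I slid it along the tube until the flap just touched (about 5 N), then backed it off about 1.5 mm and released it. In the last images it sits flat astride the tube, with its web at the right height and square to the tube.
- **Other things on the bench:** The tin, disc, dolly, mallet, snips and the two blue look-alikes look unmoved in the last side view. I did not measure them again.

**Checks that disagreed:**
- The two cameras differed by about 2 mm in y, so I set the mouth position and the flap gap by touch.
- The cameras and touch put the keeper about 1–2.5 mm further along the tube than my first estimate of the mouth allowed. I trusted the touch.
- The last blank is flush to about 0.5 mm inside the mouth, not deep, because the downward-pointing fingers cannot reach into the tube.
- The tool's tilt crept up to about 1.1° by the end. It caused no trouble.

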